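# Knock a filter cube out of its row and load it in the filter slider

### The job

Hold the white nylon block and use it, not the fingers, to push the filter cube with the round barrel straight out of the tight row, along the tray onto its empty half, until it is clear of the row; do not lift it out of the row, and leave the other three cubes where they stand. Stand the block back upright on the bench, then pick up the pushed-out cube, lower it (no dropping) into the pocket of the pulled-out slider and push the slider fully home with the cube in it. Leave the well plate, the objective and the dish undisturbed.

Things in the scene. Friction and masses are not known exactly. Their poses are not given: they have to be found in the camera images.
- tray: Fixed aluminium plate, 170 (x) by 200 (y) by 6 mm; origin: centre of its underside. Four filter cubes stand on it in a touching row along y at x = -55 mm (y about -63, -21, 21, 63 mm) between two cheeks (8 mm thick, 50 mm long, tops 28 mm above the bench, at y = +-89.5 mm). The half towards +x is empty: push the cube that way, along +x. Nothing stands on the row's -x side.
- barrel_cube_mid (a point): The filter cube to take: black housing 42 by 42 mm, 46 mm high, with a round aluminium barrel (30 mm diameter, 8 mm high) on top; about 90 g. Its place in the row varies. Point: centre of the 46 mm high housing, 23 mm above its underside; axes along its edges, z up, parallel to the tray's at the start.
- cube_a_mid (a point): Another filter cube of the row, same housing 42 by 42 by 46 mm, but with a flat square aluminium frame (30 mm wide, 2 mm high) on its top. Point: centre of the housing, 23 mm above its underside.
- cube_b_mid (a point): As cube_a: square-framed filter cube.
- cube_c_mid (a point): As cube_a: square-framed filter cube.
- block_mid (a point): Loose white nylon block, 30 by 30 mm, 120 mm high, standing on end on the bench between tray and slider, about 140 g. Point: its centre, 60 mm up; axes along its edges. Gripped near its top and held upright, it can follow a cube through the row (42 mm gap) while the fingers stay above the cubes (tops at most 60 mm above the bench).
- pocket (a point): Slider pocket: centre of its floor, 19 mm above the bench. 50 by 50 mm inside, between steel lips 8 mm high and 4 mm thick, for one cube (square to it, any quarter turn). x points along the slide into the housing, y across it.
- housing: White slider housing fixed on the bench, 97 mm high, 120 mm wide (y), 140 mm deep (x). Origin: on the bench under the middle of its open front; x points inward, the slider comes out to -x. When home, the pocket's centre is 50 mm inside the front, and the loaded cube passes in with room to spare.
- face (a point): Centre of the front (outer) surface of the slider's black upright front plate (78 mm wide, 62 mm high, 8 mm thick, from 9 to 71 mm above the bench); the point is 40 mm above the bench and 60 mm from the pocket's centre, on the side away from the housing. x points into the housing: push this plate along +x to close the slider.
- carriage (a joint): How far the slider is pulled out, m: 0 is fully home against its stop, 0.1 fully out; starts 0.085 to 0.1. It slides with about 2 N of friction and stays where left.
- well_plate: Clear 24-well plate, 127 by 85 by 20 mm, lying on the bench left of the tray. Origin: centre of its underside. Not to be moved.
- objective: Microscope objective standing on the bench, a stepped aluminium barrel 34 mm in diameter, 52 mm high. Origin: centre of its underside. Not to be moved.
- dish: Closed clear round dish, 55 mm in diameter, 14 mm high, on the bench. Origin: centre of its underside. Not to be moved.
Mind the look-alikes: they are no part of the job. What is meant by the part that bears block_mid is not orange, and is the smaller of those in its own colour.

How it is judged:
By the outcome, as a careful person would: the job done as asked, in the order asked, and still so for the second after the job is handed in, with the robot touching nothing.
It also fails if it takes over 72 s, if anything falls off the work surface, if the arm or the gripper's body presses on something with over 40 N, if the wrist force passes 120 N, or if a joint passes its speed limit or range.

### The arm

A 7-joint arm with a two-finger parallel gripper is mounted at the origin on the work surface. World frame = base frame: x ahead of the robot, y to its left, z up, the work surface at z = 0. Lengths are in m, angles in rad, forces in N, time in s.
With the tool pointing down it reaches from about 0.4 to 0.875 m from the base axis. Payload 19.3 kg.
Tool frame: the origin (TCP) lies on the centre line of the jaws, within the pads' length; the fingertips stand 14 mm ahead of it and the grasp point (between the pads) lies 5 mm behind it; x points along the fingers, y is the direction in which the jaws open and shut, and the axes are right-handed (so a half turn about x gives the same grasp; the last joint's range is limited). The gripper opens to 85 mm and grips with 20 to 120 N. Pads are 22 mm wide; open, the fingers measure 114 mm over their backs; the gripper's body (76 mm by 85 mm) begins 54 mm behind the grasp point. The pads swing forward as they close: fully open they stand 13 mm farther back than shut.
Start: joints at [1.238, 0.521, -0.036, 1.599, 0.021, 1.021, -0.113], TCP at [0.162, -0.604, 0.245] pointing down, gripper open.
Joint ranges: [-2.91, 2.91], [-0.3, 2.13], [-1.5, 1.42], [0.17, 2.43], [-1.26, 4.41], [0.16, 1.93], [-2.52, 2.52]. Speed limits (rad/s): [1.89, 1.89, 2.39, 2.39, 3.01, 3.01, 3.01].

### API

Orientations are given as [roll, pitch, yaw] about the fixed x, y, z axes, in that order (R = Rz(yaw) Ry(pitch) Rx(roll)).
In Python, from workcell import monitor, optics, bot gives the robot as it stands.
- The arm moves only by the tool arm_command, never from a script. Its arguments are lists of equal length, an entry for each row: "delta_pos": the shift along the tool's x, y, z as a fraction of full scale, a list of three; "rotation": the turn, a rotation vector about the tool's x, y, z as a fraction of full scale, a list of three. In form: {"delta_pos": [[dx, dy, dz], ...], "rotation": [[wx, wy, wz], ...]}. A call has 1 to 10 rows; each row shifts and turns the pose as measured when the row begins, along the tool's axes as they then stand; what a row does not reach is not made up. Full scale, the value 1, is 30 mm for a shift and 6 degrees for a turn. A row lasts 1/10 s, in which the tool goes at most 50 mm and 8.59 degrees, less where a joint would pass 70% of its speed; a pose out of reach is approached as far as the arm can. A call with a number of a shift or a turn outside -1 to 1 is refused whole. A call with a gripper value outside its range is refused whole. "gripper" is the closure, from -1 (fully open) to 1 (shut), so that 0 is half open, set as the call begins (left out, the last holds). The fingers move at their own pace and stop on an object; "grip_force" is the grip in N (left out, the last holds). Time passes only in rows, so rows that do not move let the fingers close. It gives the time, the measured TCP pose, the force and the opening at its end, in the units of the state.
- monitor.observe(): the state, without advancing time (a new reading comes with each control period).
- optics.grab_frame(name): name is "side" or "top"; returns the picture (384x512x3 uint8, red, green, blue); there is no depth.
- optics.camera_params(name): a dict with "fx", "fy", "cx", "cy" (pixels), "origin" and "rotation" of the camera in the world. Camera axes: x right, y down, z forward; pixel columns grow to the right and rows downward; lengths in m; the calibration is good to about 2 mm. A picture is of the moment at which its call begins. camera_params takes no time and is no camera call.
- bot.job_done(): hands the job in, once; it reports no verdict.
The state is a dict: "clock": time; "qpos": joint angles; "qd": joint speeds; "joint_efforts": joint torques, N m; "position": TCP position; "tool_rot": TCP orientation; "force": force on the tool from outside, world axes, zero at the start; "moment": the same for the moment, N m; "grip_width": finger opening in m.
Only numpy, scipy, OpenCV 4.12 (cv2) and the standard library are available. Lean on these libraries where they do the work, as an engineer would, in place of code of your own. Each camera call takes 0.05 s, during which the arm holds its last target. There are 200 camera calls.

## Working session

There is one attempt and no reset: what is moved stays moved. The work goes in short steps, Python scripts to look and compute and a tool call to move; the robot and the scene stay as the last step left them, time stands still between calls to the robot, and variables do not carry over. Pictures are saved under pics/ and viewed, about 8 in all and at most 12, crops included, and the job is handed in when it is done.

Besides the shell and the picture viewer there is one more tool, called after "Emit:" by a JSON object that holds its "op" and its "data", one argument or row to a line. arm_command: Moves the arm, as the interface text tells. Its arguments: {"type":"object","properties":{"delta_pos":{"type":"array","items":{"type":"array","items":{"type":"number"}}},"rotation":{"type":"array","items":{"type":"array","items":{"type":"number"}}},"gripper":{"type":"number"},"grip_force":{"type":"number"}},"required":["delta_pos","rotation"]}

```bash
mkdir -p pics; python3 - <<'E'
from workcell import monitor, optics, bot
import cv2
print(monitor.observe())
for n in("top","side"):
    im=optics.grab_frame(n); cv2.imwrite(f"pics/{n}0.png",cv2.resize(im[:,:,::-1],(800,600),interpolation=cv2.INTER_CUBIC)); cv2.imwrite(f"{n}0raw.png",im[:,:,::-1]);print(optics.camera_params(n))
E
```

```text
{'clock': 0.0, 'qpos': array([ 1.23780926,  0.52207043, -0.03631142,  1.60003132,  0.0212015 ,
        1.02105403, -0.11280625]), 'qd': array([ 0.00076027,  0.00111764, -0.00128978,  0.00109625,  0.0005909 ,
        0.00058684, -0.00047911]), 'joint_efforts': array([ 2.86209715e-04, -9.27106619e+01,  1.97950311e+00, -3.69932020e+01,
        1.77148153e-02,  8.13624880e-03,  5.60640933e-05]), 'position': array([ 0.16222914, -0.60323991,  0.24468239]), 'tool_rot': array([-1.49230079,  1.56961819,  1.91205005]), 'force': array([-0.75217102,  0.15284056, -0.00653043]), 'moment': array([-0.01036724,  0.00703106, -0.00148708]), 'grip_width': 0.08522734977381066}
{'fx': 422.23142513404696, 'fy': 422.23142513404696, 'cx': 259.9299610169174, 'cy': 186.37134651020745, 'origin': array([0.37430648, 0.08914432, 1.00487719]), 'rotation': array([-2.96114345, -0.01753379, -1.55061018])}
{'fx': 363.0492090900128, 'fy': 363.0492090900128, 'cx': 254.6650528192313, 'cy': 191.92719685804576, 'origin': array([0.43882415, 0.78920671, 0.55317364]), 'rotation': array([-2.15594591,  0.01989187, -3.01644799])}
```

View pics/top0.png

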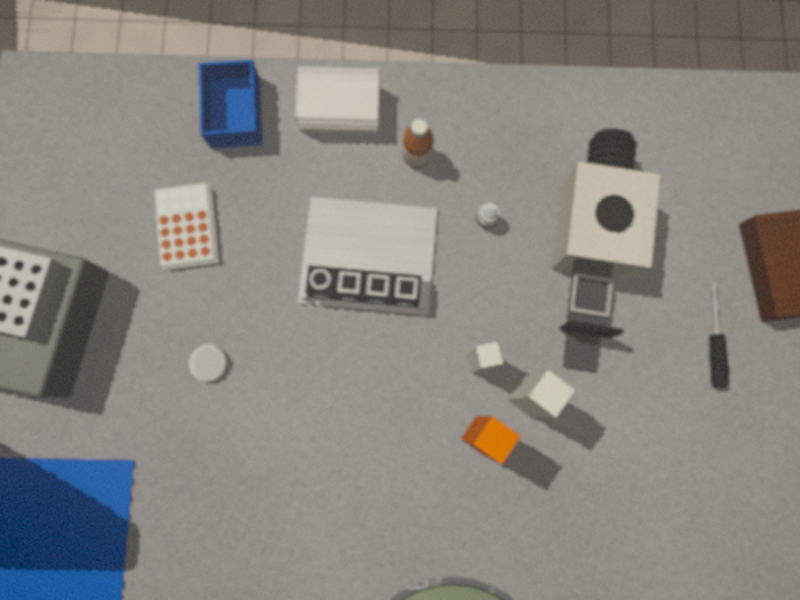

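View pics/side0.png

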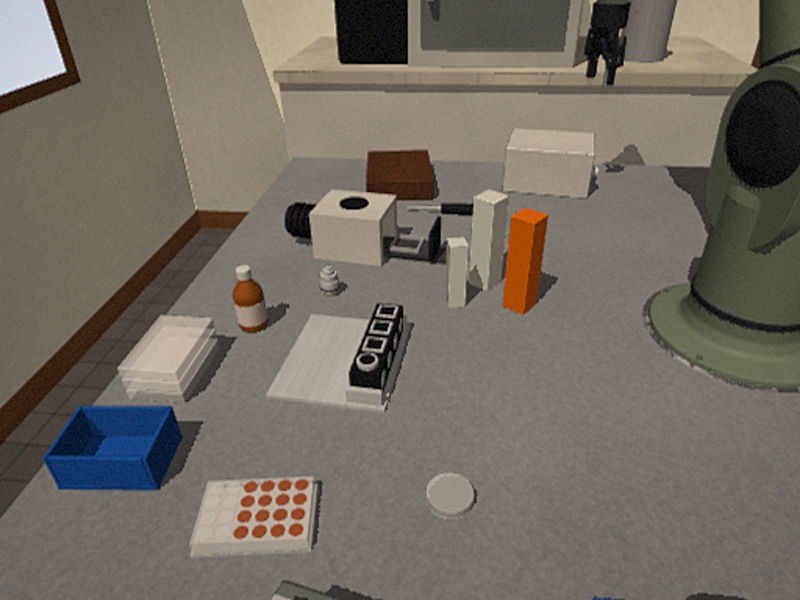

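Top view: the candidates for the block are small white (488,355), larger white (550,393) and orange (493,440), so I choose the small white one. The barrel cube is the left-end cube of the row (320,280), and the slider pocket is at (592,297). The objective is at (488,213), the dish at (208,363) and the well plate at about (186,226).

```bash
cat > h.py <<'E'
import numpy as np, cv2
from scipy.spatial.transform import Rotation as R
from workcell import monitor, optics, bot
def pix(n,u,v,z):
    "pixel (raw 512 wide) -> world at height z"
    p=optics.camera_params(n); d=R.from_euler('xyz',p['rotation']).apply([(u-p['cx'])/p['fx'],(v-p['cy'])/p['fy'],1])
    return p['origin']+d*(z-p['origin'][2])/d[2]
def proj(n,X):
    p=optics.camera_params(n); c=R.from_euler('xyz',p['rotation']).inv().apply(np.atleast_2d(X)-p['origin'])
    return np.c_[p['fx']*c[:,0]/c[:,2]+p['cx'],p['fy']*c[:,1]/c[:,2]+p['cy']]
def tool():
    s=monitor.observe(); return s['position'],R.from_euler('xyz',s['tool_rot']),s
E
python3 - <<'E'
from h import *
S=1.5625
for l,u,v,z in [("block",488,355,.12),("big",550,393,.12),("barrel",320,280,.06),("frame3",407,288,.054),("pocket",592,295,.019),("face_l",563,327,.071),("face_r",622,332,.071),("tray c1",311,200,.006),("tray c2",437,208,.006),("tray c3",433,313,.006),("obj",488,213,.05)]:
    print(l,pix("top",u/S,v/S,z).round(4))
im=cv2.imread("top0raw.png")
a=cv2.resize(im[210:270,290:370],(800,600),interpolation=cv2.INTER_CUBIC)[:, :]
b=cv2.resize(im[120:210,190:290],(400,360),interpolation=cv2.INTER_CUBIC)
c=cv2.resize(im[160:225,350:410],(332,360),interpolation=cv2.INTER_CUBIC)
a=cv2.resize(im[205:255,290:340],(240,240),interpolation=cv2.INTER_CUBIC)
s=cv2.imread("side0raw.png"); d=cv2.resize(s[115:205,260:360],(266,240),interpolation=cv2.INTER_CUBIC)
o=np.zeros((600,800,3),np.uint8);o[:360,:400]=b;o[:360,400:732]=c;o[360:,:240]=a;o[360:,300:566]=d
cv2.imwrite("pics/c1.png",o)
E
```

```text
block [ 0.4515 -0.0348  0.12  ]
big [ 0.4028 -0.1174  0.12  ]
barrel [0.5607 0.2019 0.06  ]
frame3 [0.5529 0.0748 0.054 ]
pocket [ 0.5553 -0.2081  0.019 ]
face_l [ 0.4982 -0.1493  0.071 ]
face_r [ 0.4929 -0.2339  0.071 ]
tray c1 [0.6994 0.2281 0.006 ]
tray c2 [0.6914 0.0293 0.006 ]
tray c3 [0.5239 0.0335 0.006 ]
obj [ 0.6715 -0.045   0.05  ]
```

View pics/c1.png

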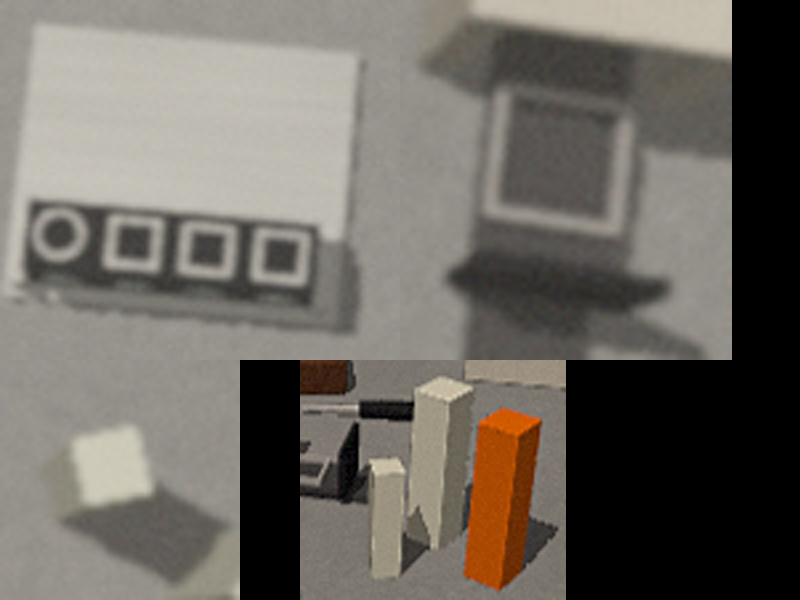

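```bash
cat >> h.py <<'E'
def rows(target,yaw,n=None):
    """print move to target with jaw axis (tool y) at world angle yaw (mod pi), tool x down: even rows"""
    p,r,s=tool(); M=r.as_matrix(); 
    yaw0=np.arctan2(M[1,1],M[0,1]); d=(yaw-yaw0+np.pi/2)%np.pi-np.pi/2
    y=yaw0+d; Y=np.array([np.cos(y),np.sin(y),0]); X=np.array([0,0,-1.]); G=np.c_[X,Y,np.cross(X,Y)]
    w=(r.inv()*R.from_matrix(G)).as_rotvec(); t=np.array(target)-p
    n=n or int(np.ceil(max(np.abs(M.T@t).max()/.03*1.05,np.linalg.norm(w)/np.radians(6)*1.05,1)))
    for k in range(n):
        rk=r*R.from_rotvec(w*k/n); print((rk.inv().apply(t/n)/.03).round(3).tolist(),(w/n/np.radians(6)).round(3).tolist())
    print('n',n,'pos',p.round(4),'jaw yaw',np.degrees(yaw0).round(1),'q',s['qpos'].round(2),'f',s['force'].round(1),'t',s['clock'],'w',round(s['grip_width'],4))
E
python3 - <<'E'
from h import *
B=lambda u,v:(190+u/4-.5,120+v/4-.5)
C=lambda u,v:(350+(u-400)/5.533-.5,160+v/5.533-.5)
A=lambda u,v:(290+u/4.8-.5,205+(v-360)/4.8-.5)
ang=lambda d:np.degrees(np.arctan2(d[1],d[0])).round(1)
f=[pix("top",*B(*q),z) for q,z in [((60,236),.06),((133,243),.054),((207,250),.054),((280,256),.054)]]
print("cubes",np.round(f,4),"row dir",ang(f[0]-f[3]),ang(f[1]-f[3]),np.linalg.norm(f[0]-f[3])/3)
t=[pix("top",*B(*q),.006) for q in [(33,25),(358,55)]];print("tray",t,ang(t[0]-t[1]),np.linalg.norm(t[0]-t[1]))
b=np.array([pix("top",*A(*q),.12) for q in [(70,437),(138,427),(155,493),(85,505)]]);print("block",b.mean(0),[ (ang(b[(i+1)%4]-b[i]),np.linalg.norm(b[(i+1)%4]-b[i]).round(4)) for i in range(4)])
p=np.array([pix("top",*C(*q),.027) for q in [(493,88),(635,97),(622,237),(482,218)]]);print("pocket",p.mean(0),[ (ang(p[(i+1)%4]-p[i]),np.linalg.norm(p[(i+1)%4]-p[i]).round(4)) for i in range(4)])
h=[pix("top",u/1.5625,v/1.5625,.097) for u,v in [(575,163),(660,174),(650,268),(567,257)]];print("housing top",np.round(h,4),ang(h[0]-h[1]),ang(h[1]-h[2]),ang(h[0]-h[3]))
g=[pix("top",*C(*q),.071) for q in [(447,278),(668,290)]];print("plate",g,ang(g[0]-g[1]))
rows([b.mean(0)[0],b.mean(0)[1],.2],np.radians(100))
E
```

```text
cubes [[0.5623 0.2027 0.06  ]
 [0.5604 0.1615 0.054 ]
 [0.5573 0.119  0.054 ]
 [0.5548 0.0771 0.054 ]] row dir 86.6 86.2 0.041975247060382914
tray [array([0.70505256, 0.23151725, 0.006     ]), array([0.69098406, 0.03101942, 0.006     ])] 86.0 0.20099079942267184
block [ 0.45312803 -0.03586819  0.12      ] [(np.float64(-80.4), np.float64(0.0303)), (np.float64(-165.7), np.float64(0.0296)), (np.float64(100.9), np.float64(0.0312)), (np.float64(12.6), np.float64(0.0303))]
pocket [ 0.55481356 -0.20376462  0.027     ] [(np.float64(-92.3), np.float64(0.0612)), (np.float64(172.7), np.float64(0.0614)), (np.float64(83.5), np.float64(0.0599)), (np.float64(-6.2), np.float64(0.0569))]
housing top [[ 0.7359 -0.1657  0.097 ]
 [ 0.7224 -0.2896  0.097 ]
 [ 0.5818 -0.2684  0.097 ]
 [ 0.5949 -0.1506  0.097 ]] 83.8 -8.6 -6.1
plate [array([ 0.49702921, -0.1440392 ,  0.071     ]), array([ 0.4941524 , -0.23364179,  0.071     ])] 88.2
[0.089, -0.926, -0.84] [0.05, 0.0, 0.001]
[0.089, -0.931, -0.835] [0.05, 0.0, 0.001]
[0.089, -0.935, -0.83] [0.05, 0.0, 0.001]
[0.089, -0.939, -0.825] [0.05, 0.0, 0.001]
[0.089, -0.943, -0.82] [0.05, 0.0, 0.001]
[0.088, -0.948, -0.815] [0.05, 0.0, 0.001]
[0.088, -0.952, -0.811] [0.05, 0.0, 0.001]
[0.088, -0.956, -0.806] [0.05, 0.0, 0.001]
[0.088, -0.96, -0.801] [0.05, 0.0, 0.001]
[0.088, -0.964, -0.796] [0.05, 0.0, 0.001]
[0.088, -0.969, -0.791] [0.05, 0.0, 0.001]
[0.088, -0.973, -0.786] [0.05, 0.0, 0.001]
[0.088, -0.977, -0.78] [0.05, 0.0, 0.001]
[0.088, -0.981, -0.775] [0.05, 0.0, 0.001]
[0.088, -0.985, -0.77] [0.05, 0.0, 0.001]
[0.088, -0.989, -0.765] [0.05, 0.0, 0.001]
[0.088, -0.993, -0.76] [0.05, 0.0, 0.001]
n 17 pos [ 0.1623 -0.6033  0.2448] jaw yaw -74.9 q [ 1.24  0.52 -0.04  1.6   0.02  1.02 -0.11] f [ 0.5 -0.6 -0.3] t 0.1 w 0.0854
```

```bash
python3 - <<'E'
from h import *
from scipy.optimize import least_squares
S=1.5625
def tri(top,side):
    f=lambda X:np.r_[proj("top",X)[0]-np.array(top)/S,proj("side",X)[0]-np.array(side)/S]
    r=least_squares(f,[.45,-.05,.1]);return r.x.round(4),np.abs(r.fun).max().round(2)
print("small",tri((488,355),(457,240)),"big",tri((550,393),(490,196)),"orange",tri((493,440),(529,215)))
print("face",proj("side",[.494,-.195,.071])*S)
rows([.453,-.036,.2],np.radians(101))
E
```

```text
small (array([ 0.4525, -0.0342,  0.1248]), np.float64(0.81)) big (array([ 0.4023, -0.1053,  0.1724]), np.float64(0.8)) orange (array([ 0.3435, -0.0334,  0.1737]), np.float64(0.8))
face [[438.51569657 225.45254329]]
[0.089, -0.926, -0.839] [0.04, 0.0, 0.001]
[0.089, -0.929, -0.836] [0.04, 0.0, 0.001]
[0.089, -0.933, -0.832] [0.04, 0.0, 0.001]
[0.089, -0.936, -0.828] [0.04, 0.0, 0.001]
[0.089, -0.94, -0.824] [0.04, 0.0, 0.001]
[0.088, -0.943, -0.82] [0.04, 0.0, 0.001]
[0.088, -0.947, -0.816] [0.04, 0.0, 0.001]
[0.088, -0.95, -0.812] [0.04, 0.0, 0.001]
[0.088, -0.953, -0.808] [0.04, 0.0, 0.001]
[0.088, -0.957, -0.804] [0.04, 0.0, 0.001]
[0.088, -0.96, -0.8] [0.04, 0.0, 0.001]
[0.088, -0.963, -0.796] [0.04, 0.0, 0.001]
[0.088, -0.967, -0.792] [0.04, 0.0, 0.001]
[0.088, -0.97, -0.788] [0.04, 0.0, 0.001]
[0.088, -0.973, -0.784] [0.04, 0.0, 0.001]
[0.088, -0.977, -0.78] [0.04, 0.0, 0.001]
[0.088, -0.98, -0.776] [0.04, 0.0, 0.001]
n 17 pos [ 0.1623 -0.6033  0.2448] jaw yaw -74.9 q [ 1.24  0.52 -0.04  1.6   0.02  1.02 -0.11] f [ 0.5 -0.6 -0.3] t 0.1 w 0.0854
```

Emit:
{"op": "arm_command", "data": {
  "delta_pos": [
    [0.09, -0.93, -0.84],
    [0.09, -0.93, -0.84],
    [0.09, -0.93, -0.83],
    [0.09, -0.94, -0.83],
    [0.09, -0.94, -0.82],
    [0.09, -0.95, -0.82],
    [0.09, -0.95, -0.81],
    [0.09, -0.96, -0.81],
    [0.09, -0.96, -0.8],
    [0.09, -0.96, -0.8]
  ],
  "rotation": [
    [0.05, 0, 0],
    [0.05, 0, 0],
    [0.05, 0, 0],
    [0.05, 0, 0],
    [0.05, 0, 0],
    [0.05, 0, 0],
    [0.05, 0, 0],
    [0.05, 0, 0],
    [0.05, 0, 0],
    [0.05, 0, 0]
  ],
  "gripper": -0.4
}}

```text
clock: 1.1
position: [0.3363, -0.2599, 0.2146]
tool_rot: [-0.798, 1.567, 2.545]
force: [1.0, -0.1, 0.2]
grip_width: 0.0601
```

```bash
python3 - <<'E'
from h import *
import cv2
im=cv2.imread("top0raw.png").astype(int)
# bright, cream pixels = top faces; isolate by region
m=((im.min(2)>165)).astype(np.uint8); m[:215]=0;m[:, :300]=0;m[275:]=0;m[:,380:]=0
n,l,st,c=cv2.connectedComponentsWithStats(m)
for i in range(1,n):
    if st[i,4]<60: continue
    ps=np.argwhere(l==i)[:,::-1].astype(np.float32)
    z=.12 if c[i][0]<325 else .172
    W=np.array([pix("top",u,v,z)[:2] for u,v in ps],np.float32)*1000
    print(st[i,4],c[i],z,cv2.minAreaRect(W))
    if z>.15: big=cv2.boxPoints(cv2.minAreaRect(W))
for yaw in (101,11):
  for dx,dy in ((76,85),(85,76)):
    a=((452.7,-35),(dx,dy),yaw); P=cv2.boxPoints(a)
    d=min([-cv2.pointPolygonTest(P.astype(np.float32),tuple(map(float,q)),True) for q in big]+[-cv2.pointPolygonTest(big,tuple(map(float,q)),True) for q in P])
    print(yaw,dx,dy,"clear mm",d)
rows([.4527,-.035,.22],np.radians(101))
E
```

```text
184 [312.85869565 226.45108696] 0.12 ((453.0697937011719, -36.18370056152344), (28.768482208251953, 29.329914093017578), 13.72082805633545)
433 [352.87297921 251.06928406] 0.172 ((401.9891357421875, -107.0810546875), (40.72005844116211, 40.66437911987305), 52.6801643371582)
101 76 85 clear mm 10.69674549048816
101 85 76 clear mm 11.065286223184625
11 76 85 clear mm 11.065286223184625
11 85 76 clear mm 10.69674549048816
[-0.025, -0.939, -0.757] [0.012, 0.004, 0.004]
[-0.025, -0.94, -0.755] [0.012, 0.004, 0.004]
[-0.025, -0.941, -0.754] [0.012, 0.004, 0.004]
[-0.025, -0.942, -0.753] [0.012, 0.004, 0.004]
[-0.025, -0.943, -0.752] [0.012, 0.004, 0.004]
[-0.025, -0.944, -0.751] [0.012, 0.004, 0.004]
[-0.026, -0.945, -0.749] [0.012, 0.004, 0.004]
n 7 pos [ 0.3363 -0.2599  0.2146] jaw yaw -78.5 q [ 0.66  0.26 -0.16  2.12  0.06  0.77 -0.91] f [ 1.  -0.1  0.2] t 1.1 w 0.0601
```

Emit:
{"op": "arm_command", "data": {
  "delta_pos": [
    [0, -0.94, -0.76],
    [0, -0.94, -0.76],
    [0, -0.94, -0.75],
    [-0.02, -0.94, -0.75],
    [-0.02, -0.94, -0.75],
    [-0.02, -0.94, -0.75],
    [-0.02, -0.94, -0.75],
    [0, 0, 0]
  ],
  "rotation": [
    [0.02, 0, 0],
    [0.02, 0, 0],
    [0.02, 0, 0],
    [0.02, 0, 0],
    [0.02, 0, 0],
    [0.02, 0, 0],
    [0.02, 0.02, 0.02],
    [0, 0, 0]
  ]
}}

```text
clock: 1.9
position: [0.4574, -0.021, 0.2166]
tool_rot: [-1.346, 1.569, 1.986]
force: [-0.9, -0.3, 0.6]
grip_width: 0.0598
```

```bash
python3 - <<'E'
from h import *
rows([.453,-.036,.097],np.radians(102.5))
im=optics.grab_frame("side")[:,:,::-1]; a=cv2.resize(im[90:210,240:400],(640,480),interpolation=cv2.INTER_CUBIC);cv2.imwrite("pics/s1.png",a)
E
```

```text
[0.797, 0.094, 0.047] [-0.053, 0.001, 0.004]
[0.797, 0.094, 0.048] [-0.053, 0.001, 0.004]
[0.797, 0.093, 0.048] [-0.053, 0.001, 0.004]
[0.797, 0.092, 0.049] [-0.053, 0.001, 0.004]
[0.797, 0.092, 0.049] [-0.053, 0.001, 0.004]
n 5 pos [ 0.4574 -0.021   0.2166] jaw yaw -79.1 q [ 0.16  0.31 -0.29  2.04  0.12  0.81 -1.59] f [-0.9 -0.3  0.6] t 1.9 w 0.0598
```

View pics/s1.png

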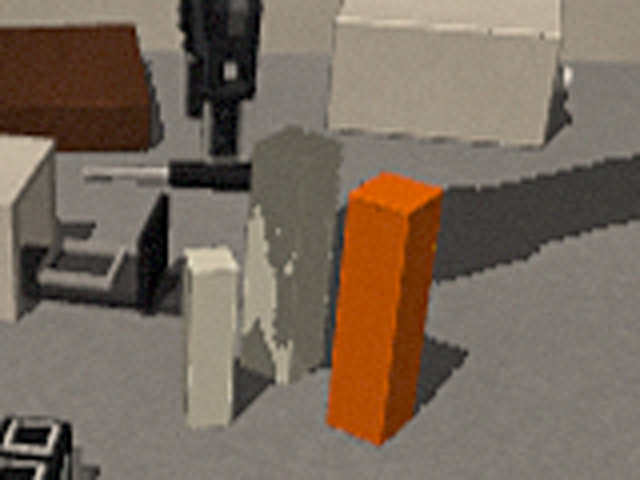

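The small white block stands at crop (210,340), directly below the gripper.

Emit:
{"op": "arm_command", "data": {
  "delta_pos": [
    [0.2, 0.25, 0.12],
    [0.3, 0.2, 0.12],
    [0.6, 0, 0],
    [0.8, 0, 0],
    [0.8, 0, 0],
    [0.6, 0, 0],
    [0, 0, 0]
  ],
  "rotation": [
    [-0.13, 0, 0],
    [-0.13, 0, 0],
    [0, 0, 0],
    [0, 0, 0],
    [0, 0, 0],
    [0, 0, 0],
    [0, 0, 0]
  ]
}}

```text
clock: 2.65
position: [0.4464, -0.0484, 0.1108]
tool_rot: [0.019, 1.566, -2.911]
force: [-0.3, 0.6, 0.8]
grip_width: 0.0599
```

```bash
python3 - <<'E'
from h import *
rows([.453,-.036,.097],np.radians(102.5))
E
```

```text
[0.457, -0.358, -0.303] [-0.064, 0.049, -0.001]
n 1 pos [ 0.4464 -0.0484  0.1108] jaw yaw -77.9 q [ 0.16  0.48 -0.24  2.15  0.22  0.54 -1.6 ] f [-0.3  0.6  0.8] t 2.65 w 0.0599
```

Emit:
{"op": "arm_command", "data": {
  "delta_pos": [
    [0, -0.3, -0.25],
    [0, 0, 0],
    [0, 0, 0]
  ],
  "rotation": [
    [-0.06, 0.04, 0],
    [0, 0, 0],
    [0, 0, 0]
  ]
}}

```text
clock: 2.95
position: [0.452, -0.039, 0.1118]
tool_rot: [0.946, 1.57, -1.979]
force: [-0.7, -0.4, 0.1]
grip_width: 0.0596
```

```bash
python3 - <<'E'
from h import *
rows([.453,-.036,.097],np.radians(102.5))
E
```

```text
[0.492, -0.091, -0.053] [-0.017, 0.003, -0.004]
n 1 pos [ 0.452  -0.039   0.1118] jaw yaw -77.6 q [ 0.14  0.48 -0.24  2.14  0.22  0.54 -1.61] f [-0.7 -0.4  0.1] t 2.95 w 0.0596
```

Emit:
{"op": "arm_command", "data": {
  "delta_pos": [
    [0.45, -0.09, -0.05],
    [0, 0, 0],
    [0, 0, 0]
  ],
  "rotation": [
    [-0.02, 0, 0],
    [0, 0, 0],
    [0, 0, 0]
  ]
}}

```text
clock: 3.25
position: [0.4541, -0.0363, 0.1002]
tool_rot: [2.67, 1.567, -0.253]
force: [-0.2, -0.6, 0.1]
grip_width: 0.0597
```

Emit:
{"op": "arm_command", "data": {
  "delta_pos": [
    [0, 0, 0],
    [0, 0, 0],
    [0, 0, 0],
    [0, 0, 0],
    [0, 0, 0],
    [0, 0, 0]
  ],
  "rotation": [
    [0, 0, 0],
    [0, 0, 0],
    [0, 0, 0],
    [0, 0, 0],
    [0, 0, 0],
    [0, 0, 0]
  ],
  "gripper": 1,
  "grip_force": 50
}}

```text
clock: 3.85
position: [0.4545, -0.0368, 0.1019]
tool_rot: [2.699, 1.565, -0.225]
force: [-0.2, -1.0, -1.4]
grip_width: 0.0296
```

```bash
python3 - <<'E'
from h import *
c=np.array([.5620,.2027]); e=np.radians(-3.7); ex=np.array([np.cos(e),np.sin(e)])
s=c-ex*.060; print("start",s)   # block centre 60mm behind cube centre: 24mm gap
rows([.452,-.037,.18],np.radians(86.4))
E
```

```text
start [0.50212506 0.20657194]
[-0.868, -0.002, 0.024] [0.895, -0.016, -0.005]
[-0.868, 0.0, 0.025] [0.895, -0.016, -0.005]
[-0.868, 0.002, 0.026] [0.895, -0.016, -0.005]
n 3 pos [ 0.4545 -0.0368  0.1019] jaw yaw -77.5 q [ 0.13  0.5  -0.23  2.15  0.23  0.51 -1.63] f [-0.2 -1.  -1.4] t 3.85 w 0.0296
```

Emit:
{"op": "arm_command", "data": {
  "delta_pos": [
    [-0.7, 0, 0],
    [-0.7, 0, 0],
    [-0.3, 0, 0],
    [0, 0, 0],
    [0, 0, 0]
  ],
  "rotation": [
    [0, 0, 0],
    [0.8, 0, 0],
    [0.9, 0, 0],
    [0.5, 0, 0],
    [0, 0, 0]
  ]
}}

```text
clock: 4.35
position: [0.4536, -0.0367, 0.1544]
tool_rot: [2.996, 1.567, -0.166]
force: [0.8, -1.1, -1.8]
grip_width: 0.0296
```

```bash
python3 - <<'E'
from h import *
rows([.494,.207,.13],np.radians(86.4))
E
```

```text
[0.091, -0.905, -0.131] [0.045, -0.004, -0.0]
[0.091, -0.906, -0.126] [0.045, -0.004, -0.0]
[0.09, -0.907, -0.122] [0.045, -0.004, -0.0]
[0.09, -0.907, -0.118] [0.045, -0.004, -0.0]
[0.09, -0.908, -0.114] [0.045, -0.004, -0.0]
[0.09, -0.908, -0.109] [0.045, -0.004, -0.0]
[0.09, -0.909, -0.105] [0.045, -0.004, -0.0]
[0.091, -0.909, -0.101] [0.045, -0.004, -0.0]
[0.091, -0.91, -0.097] [0.045, -0.004, -0.0]
n 9 pos [ 0.4536 -0.0367  0.1544] jaw yaw -91.2 q [ 0.11  0.4  -0.21  2.11  0.13  0.64 -1.78] f [ 0.8 -1.1 -1.8] t 4.35 w 0.0296
```

Emit:
{"op": "arm_command", "data": {
  "delta_pos": [
    [0.1, -0.8, -0.13],
    [0.1, -0.9, -0.13],
    [0.1, -0.9, -0.12],
    [0.1, -0.9, -0.12],
    [0.1, -0.9, -0.11],
    [0.1, -0.9, -0.11],
    [0.1, -0.9, -0.1],
    [0.1, -0.6, -0.1],
    [0, 0, 0],
    [0, 0, 0]
  ],
  "rotation": [
    [0.05, 0, 0],
    [0.05, 0, 0],
    [0.05, 0, 0],
    [0.05, 0, 0],
    [0.05, 0, 0],
    [0.05, 0, 0],
    [0.05, 0, 0],
    [0, 0, 0],
    [0, 0, 0],
    [0, 0, 0]
  ]
}}

```text
clock: 5.35
position: [0.4876, 0.1734, 0.1262]
tool_rot: [1.15, 1.568, -2.033]
force: [0.3, -1.6, -1.3]
grip_width: 0.0294
```

```bash
python3 - <<'E'
from h import *
rows([.494,.207,.115],np.radians(86.4))
E
```

```text
[0.186, -0.564, -0.085] [0.103, 0.005, -0.011]
[0.187, -0.564, -0.078] [0.103, 0.005, -0.011]
n 2 pos [0.4876 0.1734 0.1262] jaw yaw -92.4 q [-0.31  0.53 -0.2   1.97  0.16  0.66 -2.22] f [ 0.3 -1.6 -1.3] t 5.35 w 0.0294
```

Emit:
{"op": "arm_command", "data": {
  "delta_pos": [
    [0.18, -0.56, -0.08],
    [0.18, -0.5, -0.08],
    [0, 0, 0],
    [0, 0, 0]
  ],
  "rotation": [
    [0.1, 0, 0],
    [0.1, 0, 0],
    [0, 0, 0],
    [0, 0, 0]
  ]
}}

```text
clock: 5.75
position: [0.4937, 0.2016, 0.1148]
tool_rot: [1.143, 1.566, -2.061]
force: [0.2, 0.7, -1.9]
grip_width: 0.0296
```

```bash
python3 - <<'E'
from h import *
rows([.494,.207,.115],np.radians(86.4))
im=optics.grab_frame("top")[:,:,::-1]; a=cv2.resize(im[110:230,180:300],(600,600),interpolation=cv2.INTER_CUBIC);cv2.imwrite("pics/t2.png",a)
E
```

```text
[-0.007, -0.18, 0.002] [-0.001, 0.019, -0.043]
n 1 pos [0.4937 0.2016 0.1148] jaw yaw -93.6 q [-0.36  0.57 -0.18  1.94  0.17  0.65 -2.29] f [ 0.2  0.7 -1.9] t 5.75 w 0.0296
```

View pics/t2.png

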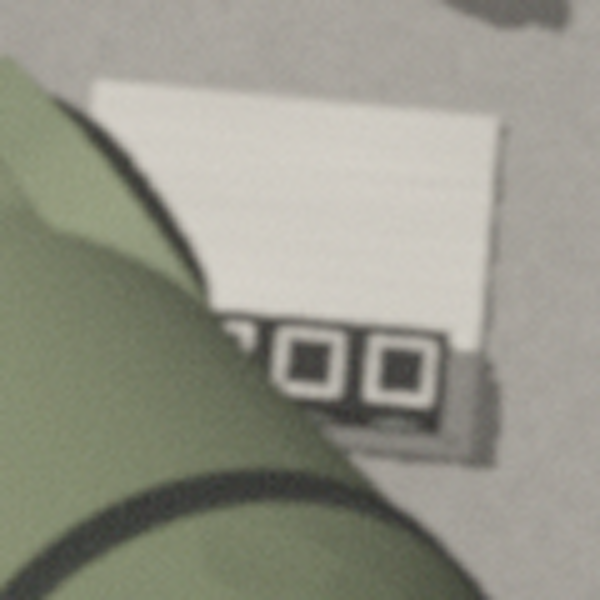

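The arm hides the cube in the top view, so I correct by the numbers and check from the side.

Emit:
{"op": "arm_command", "data": {
  "delta_pos": [
    [0, -0.18, 0],
    [0, 0, 0]
  ],
  "rotation": [
    [0, 0, -0.04],
    [0, 0, 0]
  ]
}}

```text
clock: 6.0
position: [0.4943, 0.2058, 0.1153]
tool_rot: [0.079, 1.569, -3.127]
force: [0.1, -1.0, -0.7]
grip_width: 0.0293
```

```bash
python3 - <<'E'
from h import *
e=np.radians(-3.7); ex=np.array([np.cos(e),np.sin(e)])
p=np.r_[np.array([.562,.2027])+ex*(.012-.036+.02), .115]; print(p)
rows([*(np.array([.562,.2027])+ex*(.070-.036)),.115],np.radians(86.4))
im=optics.grab_frame("side")[:,:,::-1]; a=cv2.resize(im[130:290,160:360],(800,640),interpolation=cv2.INTER_CUBIC)[:600];cv2.imwrite("pics/s2.png",a)
E
```

```text
[0.55800834 0.20295813 0.115     ]
[0.001, -0.01, -0.848] [-0.003, 0.004, -0.0]
[0.001, -0.01, -0.848] [-0.003, 0.004, -0.0]
[0.002, -0.01, -0.848] [-0.003, 0.004, -0.0]
[0.002, -0.01, -0.848] [-0.003, 0.004, -0.0]
n 4 pos [0.4943 0.2058 0.1153] jaw yaw -93.7 q [-0.37  0.57 -0.19  1.94  0.16  0.65 -2.29] f [ 0.1 -1.  -0.7] t 6.0 w 0.0293
```

View pics/s2.png

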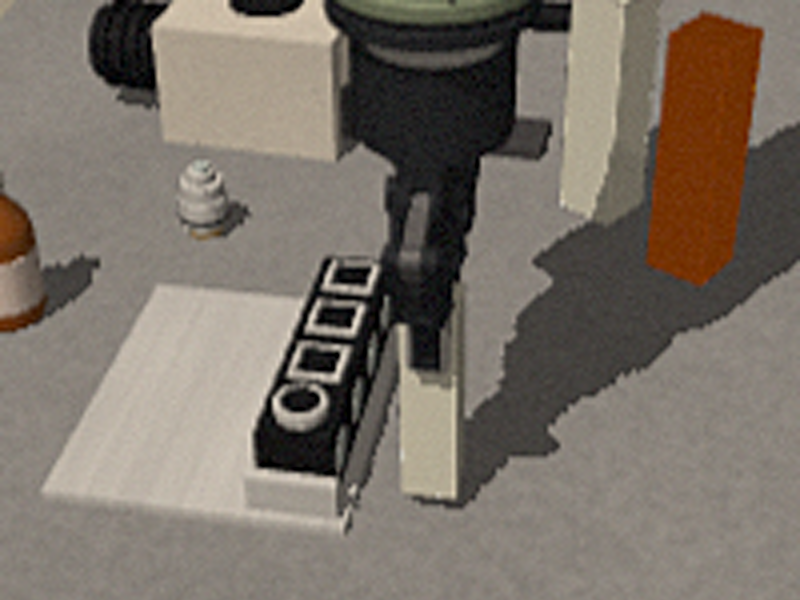

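```bash
python3 - <<'E'
from h import *
C=lambda u,v:(160+u/4-.5,130+v/4-.5)
print(pix("side",*C(300,405),.06),pix("side",*C(318,360),.054),pix("side",*C(352,276),.054))
print("block near face bottom",pix("side",*C(402,495),.0133),pix("side",*C(458,498),.0133))
E
```

```text
[0.56549033 0.20379122 0.06      ] [0.56370242 0.15690994 0.054     ] [0.55644284 0.07306954 0.054     ]
block near face bottom [0.51008391 0.21711651 0.0133    ] [0.48006315 0.21631061 0.0133    ]
```

Emit:
{"op": "arm_command", "data": {
  "delta_pos": [
    [0, -0.04, -0.4],
    [0, -0.01, -0.4],
    [0, -0.01, -0.4],
    [0, 0, -0.4],
    [0, 0, -0.4],
    [0, 0, -0.4]
  ],
  "rotation": [
    [0, 0, 0],
    [0, 0, 0],
    [0, 0, 0],
    [0, 0, 0],
    [0, 0, 0],
    [0, 0, 0]
  ]
}}

```text
clock: 6.65
position: [0.5725, 0.201, 0.1156]
tool_rot: [0.69, 1.569, -2.517]
force: [-0.5, -0.2, -1.3]
grip_width: 0.0292
```

```bash
python3 - <<'E'
from h import *
e=np.radians(-3.7); ex=np.array([np.cos(e),np.sin(e)])
p,_,_=tool(); d=p[:2]-[.562,.2027]; print("along",d@ex,"lat",d@[-ex[1],ex[0]])
rows([*(np.array([.562,.2027])+ex*(.070-.036)),.115],np.radians(86.4))
E
```

```text
along 0.010551379737369715 lat -0.0010250174522176642
[0.018, -0.035, -0.782] [-0.022, 0.011, -0.009]
n 1 pos [0.5725 0.201  0.1156] jaw yaw -93.7 q [-0.31  0.66 -0.18  1.75  0.16  0.76 -2.21] f [-0.5 -0.2 -1.3] t 6.65 w 0.0292
```

Emit:
{"op": "arm_command", "data": {
  "delta_pos": [
    [0, -0.04, -0.4],
    [0, 0, -0.35],
    [0, 0, 0],
    [0, 0, 0]
  ],
  "rotation": [
    [0, 0, 0],
    [0, 0, 0],
    [0, 0, 0],
    [0, 0, 0]
  ]
}}

```text
clock: 7.05
position: [0.5999, 0.1988, 0.1148]
tool_rot: [1.069, 1.569, -2.141]
force: [0.3, 0.5, -0.2]
grip_width: 0.0295
```

```bash
python3 - <<'E'
from h import *
e=np.radians(-3.7); ex=np.array([np.cos(e),np.sin(e)])
p,_,_=tool(); d=p[:2]-[.562,.2027]; print("along",d@ex,"lat",d@[-ex[1],ex[0]])
rows([*(np.array([.562,.2027])-ex*.07),.115],np.radians(86.4))
im=optics.grab_frame("side")[:,:,::-1]; a=cv2.resize(im[130:290,160:360],(800,640),interpolation=cv2.INTER_CUBIC)[:600];cv2.imwrite("pics/s3.png",a)
E
```

```text
along 0.03803406666244804 lat -0.0014538012408776536
[-0.001, -0.009, 0.9] [-0.012, 0.002, -0.003]
[-0.001, -0.01, 0.9] [-0.012, 0.002, -0.003]
[-0.002, -0.011, 0.9] [-0.012, 0.002, -0.003]
[-0.002, -0.013, 0.9] [-0.012, 0.002, -0.003]
n 4 pos [0.5999 0.1988 0.1148] jaw yaw -93.9 q [-0.29  0.69 -0.18  1.68  0.16  0.79 -2.19] f [ 0.3  0.5 -0.2] t 7.05 w 0.0295
```

View pics/s3.png

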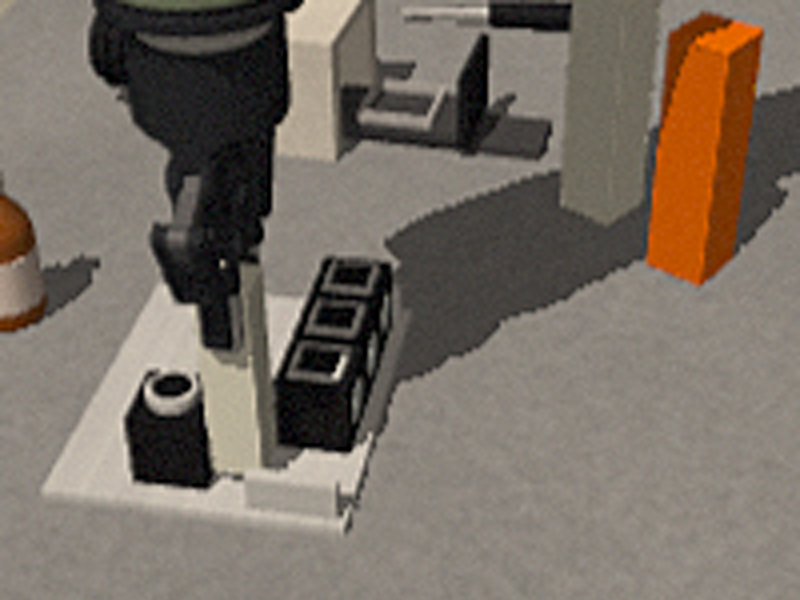

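The barrel cube is out on the empty half at crop (170,430). The other three still stand in place, so I retract.

Emit:
{"op": "arm_command", "data": {
  "delta_pos": [
    [0, -0.01, 0.5],
    [0, -0.01, 0.7],
    [0, -0.01, 0.8],
    [0, -0.01, 0.8],
    [0, -0.01, 0.4],
    [0, 0, 0.3],
    [0, 0, 0],
    [0, 0, 0]
  ],
  "rotation": [
    [-0.01, 0, 0],
    [-0.01, 0, 0],
    [-0.01, 0, 0],
    [0, 0, 0],
    [0, 0, 0],
    [0, 0, 0],
    [0, 0, 0],
    [0, 0, 0]
  ]
}}

```text
clock: 7.9
position: [0.49, 0.2071, 0.1154]
tool_rot: [1.652, 1.57, -1.553]
force: [0.1, 0.1, -1.6]
grip_width: 0.0293
```

```bash
python3 - <<'E'
from h import *
rows([.455,.03,.118],np.radians(86.4))
E
```

```text
[-0.011, 0.852, 0.113] [-0.001, -0.0, -0.002]
[-0.011, 0.852, 0.113] [-0.001, -0.0, -0.002]
[-0.011, 0.852, 0.113] [-0.001, -0.0, -0.002]
[-0.012, 0.852, 0.113] [-0.001, -0.0, -0.002]
[-0.012, 0.852, 0.113] [-0.001, -0.0, -0.002]
[-0.012, 0.852, 0.113] [-0.001, -0.0, -0.002]
[-0.012, 0.852, 0.113] [-0.001, -0.0, -0.002]
n 7 pos [0.49   0.2071 0.1154] jaw yaw -93.6 q [-0.37  0.56 -0.19  1.95  0.17  0.65 -2.3 ] f [ 0.1  0.1 -1.6] t 7.9 w 0.0293
```

Emit:
{"op": "arm_command", "data": {
  "delta_pos": [
    [0, 0.3, 0.3],
    [0, 0.8, 0.3],
    [0, 0.85, 0.1],
    [0, 0.85, 0.05],
    [0, 0.85, 0.05],
    [0, 0.8, 0.05],
    [0, 0.5, 0],
    [0, 0.3, 0],
    [0, 0, 0],
    [0, 0, 0]
  ],
  "rotation": [
    [0, 0, 0],
    [0, 0, 0],
    [0, 0, 0],
    [0, 0, 0],
    [0, 0, 0],
    [0, 0, 0],
    [0, 0, 0],
    [0, 0, 0],
    [0, 0, 0],
    [0, 0, 0]
  ]
}}

```text
clock: 8.9
position: [0.4596, 0.0458, 0.1153]
tool_rot: [-2.914, 1.566, 0.161]
force: [-0.3, 0.5, -1.2]
grip_width: 0.0295
```

```bash
python3 - <<'E'
from h import *
p,_,_=tool();rows([*p[:2],.102],np.radians(86.4))
E
```

```text
[0.442, 0.0, 0.002] [-0.037, -0.043, 0.01]
n 1 pos [0.4596 0.0458 0.1153] jaw yaw -93.8 q [-0.08  0.48 -0.19  2.12  0.17  0.55 -2.03] f [-0.3  0.5 -1.2] t 8.9 w 0.0295
```

Emit:
{"op": "arm_command", "data": {
  "delta_pos": [
    [0.2, 0, 0],
    [0.15, 0, 0],
    [0, 0, 0],
    [0, 0, 0]
  ],
  "rotation": [
    [0, -0.02, 0],
    [0, 0, 0],
    [0, 0, 0],
    [0, 0, 0]
  ]
}}

```text
clock: 9.3
position: [0.46, 0.0484, 0.1035]
tool_rot: [-2.418, 1.568, 0.661]
force: [-0.1, -0.3, -1.6]
grip_width: 0.0294
```

```bash
python3 - <<'E'
from h import *
p,_,_=tool();rows([*p[:2],.102],np.radians(86.4))
E
```

```text
[0.049, 0.0, 0.0] [-0.004, -0.02, 0.017]
n 1 pos [0.46   0.0484 0.1035] jaw yaw -93.6 q [-0.09  0.5  -0.19  2.13  0.18  0.52 -2.04] f [-0.1 -0.3 -1.6] t 9.3 w 0.0294
```

Emit:
{"op": "arm_command", "data": {
  "delta_pos": [
    [0.06, 0, 0],
    [0, 0, 0],
    [0.03, 0, 0],
    [0, 0, 0]
  ],
  "rotation": [
    [0, -0.02, 0],
    [0, 0, 0],
    [0, 0, 0],
    [0, 0, 0]
  ]
}}

```text
clock: 9.7
position: [0.4607, 0.0493, 0.1016]
tool_rot: [-2.123, 1.568, 0.956]
force: [-0.4, 0.5, -1.2]
grip_width: 0.0297
```

Emit:
{"op": "arm_command", "data": {
  "delta_pos": [
    [0.03, 0, 0],
    [0.03, 0, 0],
    [0, 0, 0]
  ],
  "rotation": [
    [0, 0, 0],
    [0, 0, 0],
    [0, 0, 0]
  ]
}}

```text
clock: 10.0
position: [0.4616, 0.0495, 0.1016]
tool_rot: [-2.574, 1.566, 0.505]
force: [0.3, 0.0, -1.3]
grip_width: 0.0292
```

Emit:
{"op": "arm_command", "data": {
  "delta_pos": [
    [0.08, 0, 0],
    [0.06, 0, 0],
    [0, 0, 0]
  ],
  "rotation": [
    [0, 0, 0],
    [0, 0, 0],
    [0, 0, 0]
  ]
}}

```text
clock: 10.3
position: [0.4645, 0.05, 0.1009]
tool_rot: [-2.826, 1.559, 0.253]
force: [0.2, -0.1, -1.8]
grip_width: 0.0295
```

```bash
python3 - <<'E'
from h import *
p,_,s=tool();rows([*p[:2],.101],np.radians(86.4)); print(s['moment'])
im=optics.grab_frame("side")[:,:,::-1]; a=cv2.resize(im[80:240,220:420],(800,640),interpolation=cv2.INTER_CUBIC)[:600];cv2.imwrite("pics/s4.png",a)
E
```

```text
[-0.004, -0.0, -0.0] [0.001, -0.107, 0.035]
n 1 pos [0.4645 0.05   0.1009] jaw yaw -93.6 q [-0.09  0.51 -0.18  2.12  0.18  0.51 -2.05] f [ 0.2 -0.1 -1.8] t 10.3 w 0.0295
[ 0.02348499  0.03859953 -0.02125746]
```

View pics/s4.png

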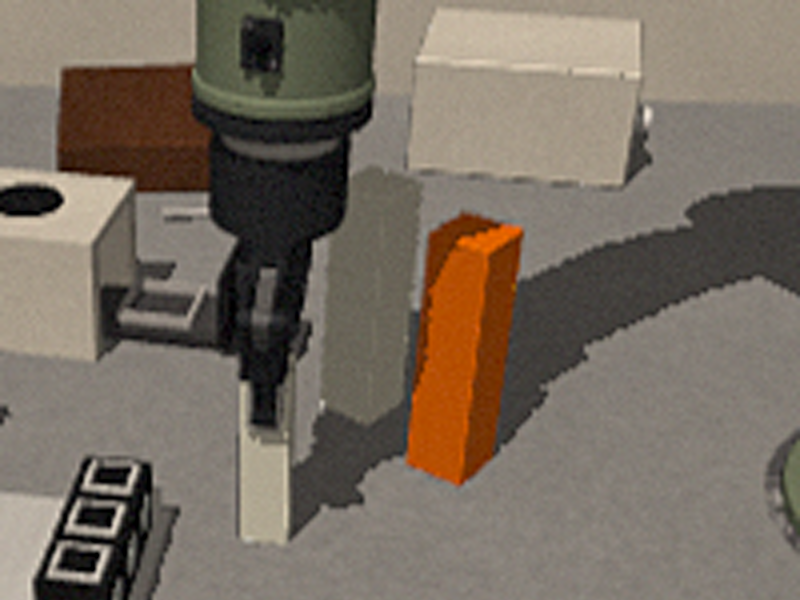

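Emit:
{"op": "arm_command", "data": {
  "delta_pos": [
    [0.03, 0, 0],
    [0, 0, 0]
  ],
  "rotation": [
    [0, -0.1, 0.03],
    [0, 0, 0]
  ]
}}

```text
clock: 10.55
position: [0.4654, 0.0503, 0.1006]
tool_rot: [-2.748, 1.569, 0.331]
force: [-1.3, 0.0, 4.1]
grip_width: 0.0294
```

Emit:
{"op": "arm_command", "data": {
  "delta_pos": [
    [0, 0, 0],
    [0, 0, 0],
    [0, 0, 0],
    [0, 0, 0],
    [0, 0, 0]
  ],
  "rotation": [
    [0, 0, 0],
    [0, 0, 0],
    [0, 0, 0],
    [0, 0, 0],
    [0, 0, 0]
  ],
  "gripper": -0.4
}}

```text
clock: 11.05
position: [0.4651, 0.0502, 0.0998]
tool_rot: [-2.076, 1.57, 1.003]
force: [-0.6, -0.0, -0.5]
grip_width: 0.0597
```

Emit:
{"op": "arm_command", "data": {
  "delta_pos": [
    [-0.4, 0, 0],
    [-0.7, 0, 0],
    [-0.9, 0, 0],
    [-0.9, 0, 0],
    [-0.5, 0, 0],
    [0, 0, 0],
    [0, 0, 0]
  ],
  "rotation": [
    [0, 0, 0],
    [0, 0, 0],
    [0, 0, 0],
    [0, 0, 0],
    [0, 0, 0],
    [0, 0, 0],
    [0, 0, 0]
  ]
}}

```text
clock: 11.75
position: [0.4644, 0.0503, 0.2097]
tool_rot: [-2.238, 1.569, 0.841]
force: [-0.4, -0.3, 0.1]
grip_width: 0.0599
```

```bash
python3 - <<'E'
from h import *
rows([.638,.198,.17],np.radians(86.4))
im=optics.grab_frame("top")[:,:,::-1]; a=cv2.resize(im[100:260,180:420],(800,533),interpolation=cv2.INTER_CUBIC);cv2.imwrite("pics/t5.png",a);cv2.imwrite("t5raw.png",im)
E
```

```text
[0.222, -0.879, -0.911] [0.001, -0.001, 0.002]
[0.222, -0.879, -0.911] [0.001, -0.001, 0.002]
[0.222, -0.879, -0.911] [0.001, -0.001, 0.002]
[0.221, -0.879, -0.911] [0.001, -0.001, 0.002]
[0.221, -0.879, -0.911] [0.001, -0.001, 0.002]
[0.221, -0.879, -0.911] [0.001, -0.001, 0.002]
n 6 pos [0.4644 0.0503 0.2097] jaw yaw -93.6 q [-0.04  0.33 -0.23  2.03  0.1   0.79 -1.97] f [-0.4 -0.3  0.1] t 11.75 w 0.0599
```

View pics/t5.png

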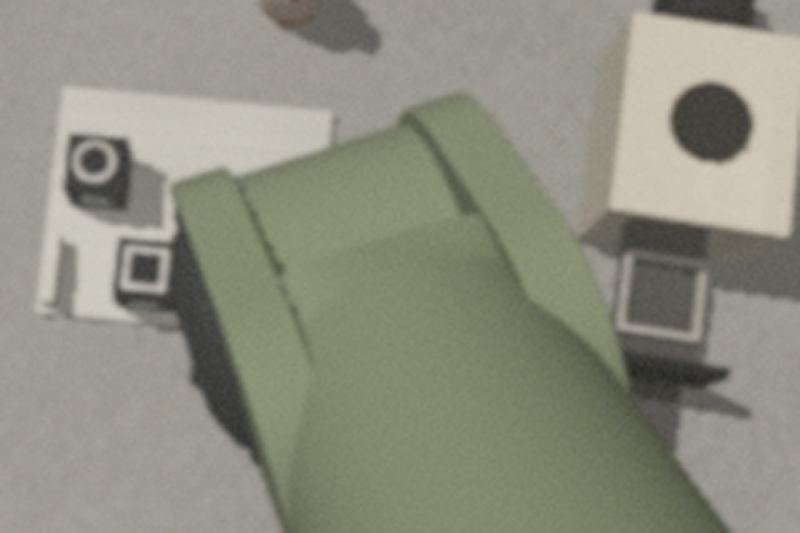

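```bash
python3 - <<'E'
from h import *
T=lambda u,v:(180+u/3.333-.5,100+v/3.333-.5)
print("barrel",pix("top",*T(95,161),.06)); print("cube2",pix("top",*T(146,270),.054))
t=[pix("top",*T(*q),.052)[:2] for q in [(68,138),(130,137)]]; print(t)
im=cv2.imread("t5raw.png"); g=cv2.cvtColor(im,cv2.COLOR_BGR2GRAY)[172:206,360:398]
m=(g>125).astype(np.uint8); n,l,st,c=cv2.connectedComponentsWithStats(m,connectivity=8)
for i in range(1,n):
    if st[i,4]<50: continue
    ps=np.argwhere(l==i)[:,::-1]+[360,172]; W=np.array([pix("top",u,v,.027)[:2] for u,v in ps],np.float32)*1000
    print(st[i],cv2.minAreaRect(W))
E
```

```text
barrel [0.63468846 0.19774589 0.06      ]
cube2 [0.55979979 0.16018059 0.054     ]
[array([0.65305913, 0.21823308]), array([0.65488545, 0.17492209])]
[  0   4   5  30 111] ((548.8256225585938, -165.5366668701172), (9.526058197021484, 69.42395782470703), 88.71054077148438)
[  5   4  27  27 179] ((553.1577758789062, -203.84085083007812), (61.431365966796875, 54.53163146972656), 81.71125030517578)
[32 15  6 19 92] ((537.4005737304688, -242.17527770996094), (11.8169584274292, 43.62705612182617), 87.80291748046875)
```

Emit:
{"op": "arm_command", "data": {
  "delta_pos": [
    [0, -0.6, -0.7],
    [0, -0.9, -0.9],
    [0.2, -0.9, -0.9],
    [0.2, -0.9, -0.9],
    [0.2, -0.6, -0.6],
    [0.2, -0.3, -0.3],
    [0, 0, 0],
    [0, 0, 0]
  ],
  "rotation": [
    [0, 0, 0],
    [0, 0, 0],
    [0, 0, 0],
    [0, 0, 0],
    [0, 0, 0],
    [0, 0, 0],
    [0, 0, 0],
    [0, 0, 0]
  ],
  "gripper": -0.8
}}

```text
clock: 12.6
position: [0.6021, 0.1711, 0.1764]
tool_rot: [0.334, 1.56, -2.87]
force: [-0.3, -0.8, 0.9]
grip_width: 0.0768
```

```bash
python3 - <<'E'
from h import *
rows([.635,.198,.12],np.radians(86.8))
E
```

```text
[0.933, -0.486, -0.529] [-0.035, 0.05, -0.017]
[0.937, -0.482, -0.526] [-0.035, 0.05, -0.017]
n 2 pos [0.6021 0.1711 0.1764] jaw yaw -93.6 q [-0.23  0.61 -0.22  1.64  0.15  0.92 -2.13] f [-0.3 -0.8  0.9] t 12.6 w 0.0768
```

Emit:
{"op": "arm_command", "data": {
  "delta_pos": [
    [0.5, -0.5, -0.53],
    [0.9, -0.4, -0.45],
    [0.2, 0, 0],
    [0, 0, 0],
    [0, 0, 0]
  ],
  "rotation": [
    [-0.04, 0.05, -0.02],
    [-0.03, 0.05, -0.02],
    [0, 0, 0],
    [0, 0, 0],
    [0, 0, 0]
  ]
}}

```text
clock: 13.1
position: [0.6317, 0.1926, 0.1282]
tool_rot: [1.619, 1.57, -1.581]
force: [-0.2, 0.4, 0.2]
grip_width: 0.077
```

```bash
python3 - <<'E'
from h import *
rows([.635,.198,.036],np.radians(86.8))
E
```

```text
[0.768, -0.047, -0.025] [-0.007, -0.0, -0.003]
[0.768, -0.047, -0.025] [-0.007, -0.0, -0.003]
[0.768, -0.047, -0.025] [-0.007, -0.0, -0.003]
[0.768, -0.047, -0.025] [-0.007, -0.0, -0.003]
n 4 pos [0.6317 0.1926 0.1282] jaw yaw -93.4 q [-0.26  0.71 -0.2   1.59  0.18  0.86 -2.16] f [-0.2  0.4  0.2] t 13.1 w 0.077
```

Emit:
{"op": "arm_command", "data": {
  "delta_pos": [
    [0.2, -0.18, -0.1],
    [0.6, 0, 0],
    [0.75, 0, 0],
    [0.75, 0, 0],
    [0.5, 0, 0],
    [0, 0, 0],
    [0, 0, 0]
  ],
  "rotation": [
    [-0.02, 0, 0],
    [0, 0, 0],
    [0, 0, 0],
    [0, 0, 0],
    [0, 0, 0],
    [0, 0, 0],
    [0, 0, 0]
  ]
}}

```text
clock: 13.8
position: [0.6378, 0.198, 0.047]
tool_rot: [-2.932, 1.563, 0.152]
force: [-0.3, 0.5, 1.3]
grip_width: 0.0766
```

```bash
python3 - <<'E'
from h import *
rows([.635,.198,.036],np.radians(86.8))
E
```

```text
[0.365, 0.007, 0.096] [-0.021, -0.072, 0.015]
n 1 pos [0.6378 0.198  0.047 ] jaw yaw -93.3 q [-0.27  0.83 -0.18  1.6   0.21  0.72 -2.18] f [-0.3  0.5  1.3] t 13.8 w 0.0766
```

Emit:
{"op": "arm_command", "data": {
  "delta_pos": [
    [0.33, 0, 0.08],
    [0, 0, 0],
    [0, 0, 0]
  ],
  "rotation": [
    [-0.02, -0.07, 0.02],
    [0, 0, 0],
    [0, 0, 0]
  ]
}}

```text
clock: 14.1
position: [0.6364, 0.1986, 0.0386]
tool_rot: [-2.936, 1.568, 0.15]
force: [0.2, -0.2, 0.8]
grip_width: 0.077
```

Emit:
{"op": "arm_command", "data": {
  "delta_pos": [
    [0, 0, 0],
    [0, 0, 0],
    [0, 0, 0],
    [0, 0, 0],
    [0, 0, 0],
    [0, 0, 0]
  ],
  "rotation": [
    [0, 0, 0],
    [0, 0, 0],
    [0, 0, 0],
    [0, 0, 0],
    [0, 0, 0],
    [0, 0, 0]
  ],
  "gripper": 1,
  "grip_force": 40
}}

```text
clock: 14.7
position: [0.6369, 0.1987, 0.0398]
tool_rot: [-2.884, 1.567, 0.202]
force: [-0.3, 1.0, -0.0]
grip_width: 0.0412
```

Emit:
{"op": "arm_command", "data": {
  "delta_pos": [
    [-0.4, 0, 0],
    [-0.8, 0, 0],
    [-0.9, 0, 0],
    [-0.9, 0, 0],
    [-0.4, 0, 0],
    [0, 0, 0],
    [0, 0, 0]
  ],
  "rotation": [
    [0, 0, 0],
    [0, 0, 0],
    [0, 0, 0],
    [0, 0, 0],
    [0, 0, 0],
    [0, 0, 0],
    [0, 0, 0]
  ]
}}

```text
clock: 15.4
position: [0.636, 0.1985, 0.1477]
tool_rot: [-2.887, 1.568, 0.199]
force: [0.2, 0.3, -1.8]
grip_width: 0.0418
```

```bash
python3 - <<'E'
from h import *
rows([.554,-.204,.15],np.radians(83.5))
im=optics.grab_frame("side")[:,:,::-1]; a=cv2.resize(im[80:240,120:320],(800,640),interpolation=cv2.INTER_CUBIC)[:600];cv2.imwrite("pics/s6.png",a)
E
```

```text
[-0.006, 0.903, 0.132] [0.037, -0.002, 0.001]
[-0.006, 0.904, 0.128] [0.037, -0.002, 0.001]
[-0.006, 0.904, 0.125] [0.037, -0.002, 0.001]
[-0.006, 0.905, 0.122] [0.037, -0.002, 0.001]
[-0.006, 0.905, 0.118] [0.037, -0.002, 0.001]
[-0.006, 0.906, 0.115] [0.037, -0.002, 0.001]
[-0.006, 0.906, 0.111] [0.037, -0.002, 0.001]
[-0.006, 0.906, 0.108] [0.037, -0.002, 0.001]
[-0.006, 0.907, 0.104] [0.037, -0.002, 0.001]
[-0.006, 0.907, 0.101] [0.037, -0.002, 0.001]
[-0.006, 0.908, 0.097] [0.037, -0.002, 0.001]
[-0.005, 0.908, 0.094] [0.037, -0.002, 0.001]
[-0.005, 0.908, 0.09] [0.037, -0.002, 0.001]
[-0.005, 0.909, 0.087] [0.037, -0.002, 0.001]
[-0.005, 0.909, 0.083] [0.037, -0.002, 0.001]
n 15 pos [0.636  0.1985 0.1477] jaw yaw -93.2 q [-0.26  0.7  -0.21  1.56  0.17  0.9  -2.15] f [ 0.2  0.3 -1.8] t 15.4 w 0.0418
```

Emit:
{"op": "arm_command", "data": {
  "delta_pos": [
    [-0.2, 0.6, 0.13],
    [-0.2, 0.9, 0.13],
    [0, 0.9, 0.12],
    [0, 0.9, 0.12],
    [0, 0.9, 0.12],
    [0, 0.9, 0.12],
    [0, 0.9, 0.11],
    [0, 0.9, 0.11],
    [0, 0.9, 0.1],
    [0, 0.9, 0.1]
  ],
  "rotation": [
    [0.04, 0, 0],
    [0.04, 0, 0],
    [0.04, 0, 0],
    [0.04, 0, 0],
    [0.04, 0, 0],
    [0.04, 0, 0],
    [0.04, 0, 0],
    [0.04, 0, 0],
    [0.04, 0, 0],
    [0.04, 0, 0]
  ]
}}

```text
clock: 16.45
position: [0.572, -0.0713, 0.1502]
tool_rot: [0.224, 1.558, -3.015]
force: [0.5, -0.6, -1.4]
grip_width: 0.0414
```

```bash
python3 - <<'E'
from h import *
rows([.554,-.204,.155],np.radians(83.5))
E
```

```text
[-0.029, 0.892, 0.034] [0.031, 0.024, -0.006]
[-0.03, 0.892, 0.031] [0.031, 0.024, -0.006]
[-0.03, 0.892, 0.028] [0.031, 0.024, -0.006]
[-0.031, 0.892, 0.025] [0.031, 0.024, -0.006]
[-0.031, 0.892, 0.022] [0.031, 0.024, -0.006]
n 5 pos [ 0.572  -0.0713  0.1502] jaw yaw -95.6 q [ 0.16  0.57 -0.2   1.8   0.15  0.8  -1.78] f [ 0.5 -0.6 -1.4] t 16.45 w 0.0414
```

Emit:
{"op": "arm_command", "data": {
  "delta_pos": [
    [-0.03, 0.9, 0.03],
    [-0.03, 0.9, 0.03],
    [-0.03, 0.8, 0.03],
    [-0.03, 0.5, 0.02],
    [0, 0.2, 0],
    [0, 0, 0],
    [0, 0, 0]
  ],
  "rotation": [
    [0.04, 0.02, 0],
    [0.03, 0.02, 0],
    [0.03, 0.02, 0],
    [0.03, 0.02, 0],
    [0.03, 0.02, 0],
    [0, 0, 0],
    [0, 0, 0]
  ]
}}

```text
clock: 17.15
position: [0.5519, -0.1788, 0.1498]
tool_rot: [0.375, 1.56, -2.888]
force: [0.1, 1.5, -0.6]
grip_width: 0.0414
```

```bash
python3 - <<'E'
from h import *
rows([.554,-.204,.1],np.radians(83.5))
E
```

```text
[0.831, 0.41, -0.095] [-0.039, 0.049, -0.019]
[0.831, 0.412, -0.089] [-0.039, 0.049, -0.019]
n 2 pos [ 0.5519 -0.1788  0.1498] jaw yaw -97.0 q [ 0.34  0.58 -0.19  1.79  0.15  0.8  -1.62] f [ 0.1  1.5 -0.6] t 17.15 w 0.0414
```

Emit:
{"op": "arm_command", "data": {
  "delta_pos": [
    [0, 0.42, -0.09],
    [0, 0.35, -0.05],
    [0.3, 0, 0],
    [0.5, 0, 0],
    [0.3, 0, 0],
    [0, 0, 0],
    [0, 0, 0]
  ],
  "rotation": [
    [-0.04, 0.05, -0.02],
    [-0.02, 0.05, -0.02],
    [0, 0, 0],
    [0, 0, 0],
    [0, 0, 0],
    [0, 0, 0],
    [0, 0, 0]
  ]
}}

```text
clock: 17.85
position: [0.5543, -0.2015, 0.1141]
tool_rot: [-2.037, 1.569, 0.993]
force: [1.3, 0.4, -1.0]
grip_width: 0.0413
```

```bash
python3 - <<'E'
from h import *
rows([.554,-.204,.06],np.radians(83.5))
o=[]
for n,X in (("side",(.554,-.204,.05)),("top",(.554,-.204,.05))):
    im=optics.grab_frame(n)[:,:,::-1]; u,v=proj(n,X)[0].astype(int); print(n,u,v); o.append(cv2.resize(im[v-40:v+40,u-40:u+40],(400,400),interpolation=cv2.INTER_CUBIC))
cv2.imwrite("pics/st7.png",np.hstack(o))
E
```

```text
[0.902, 0.043, 0.001] [0.011, -0.004, 0.008]
[0.902, 0.042, 0.0] [0.011, -0.004, 0.008]
n 2 pos [ 0.5543 -0.2015  0.1141] jaw yaw -96.4 q [ 0.38  0.64 -0.19  1.79  0.16  0.73 -1.58] f [ 1.3  0.4 -1. ] t 17.85 w 0.0413
side 261 148
top 381 186
```

View pics/st7.png

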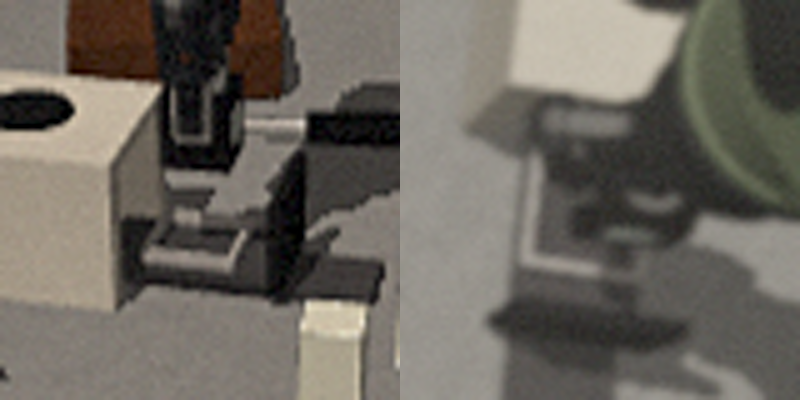

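```bash
python3 - <<'E'
from h import *
C=lambda u,v:(221+u/5-.5,108+v/5-.5)
a=[pix("side",*C(*q),.0803) for q in [(165,165),(237,170)]];print("cube near bottom",a,np.mean(a,0))
b=[pix("side",*C(*q),.027) for q in [(143,260),(232,268)]];print("near lip top outer",b,np.mean(b,0))
e=np.radians(-6.5); ey=np.array([-np.sin(e),np.cos(e)]); print("cube c",np.mean(a,0)[:2]-.021*ey,"pocket c",np.mean(b,0)[:2]-.029*ey)
E
```

```text
cube near bottom [array([ 0.57561477, -0.19475802,  0.0803    ]), array([ 0.53193397, -0.19153035,  0.0803    ])] [ 0.55377437 -0.19314419  0.0803    ]
near lip top outer [array([ 0.58742658, -0.17280489,  0.027     ]), array([ 0.53266046, -0.16756138,  0.027     ])] [ 0.56004352 -0.17018314  0.027     ]
cube c [ 0.5513971  -0.21400919] pocket c [ 0.55676063 -0.19899672]
```

Emit:
{"op": "arm_command", "data": {
  "delta_pos": [
    [0.2, 0.07, -0.06],
    [0.5, 0, 0],
    [0.5, 0, 0],
    [0.1, 0, 0],
    [0, 0, 0],
    [0, 0, 0]
  ],
  "rotation": [
    [0, 0, 0],
    [0, 0, 0],
    [0, 0, 0],
    [0, 0, 0],
    [0, 0, 0],
    [0, 0, 0]
  ]
}}

```text
clock: 18.55
position: [0.5562, -0.2038, 0.072]
tool_rot: [-2.292, 1.569, 0.739]
force: [0.2, 0.4, -0.8]
grip_width: 0.0413
```

```bash
python3 - <<'E'
from h import *
rows([.5565,-.2035,.056],np.radians(83.5))
o=[]
im=optics.grab_frame("side")[:,:,::-1]; cv2.imwrite("pics/s8.png",cv2.resize(im[128:178,230:300],(840,600),interpolation=cv2.INTER_CUBIC)[:,:800])
E
```

```text
[0.532, -0.012, -0.007] [0.025, -0.014, 0.016]
n 1 pos [ 0.5562 -0.2038  0.072 ] jaw yaw -96.3 q [ 0.37  0.7  -0.17  1.8   0.18  0.65 -1.59] f [ 0.2  0.4 -0.8] t 18.55 w 0.0413
```

View pics/s8.png

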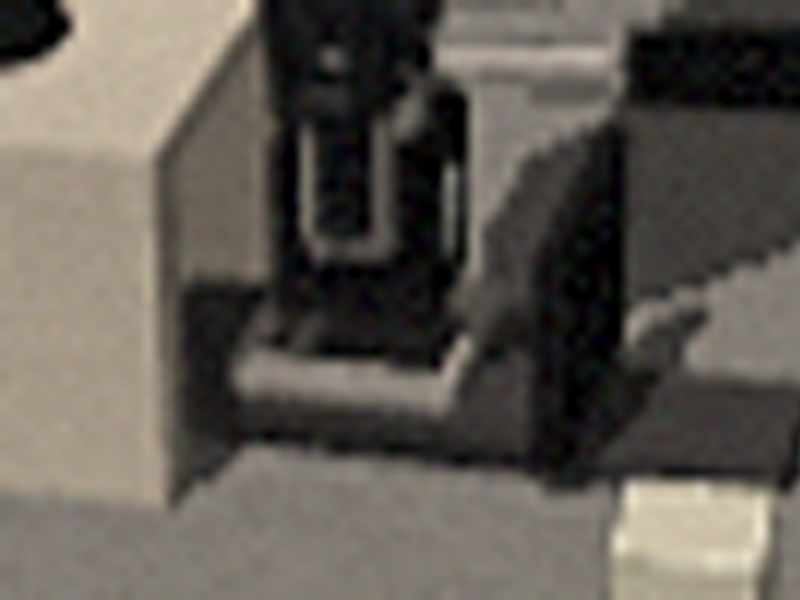

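```bash
python3 - <<'E'
from h import *
e=np.radians(-6.5); ex=np.array([np.cos(e),np.sin(e)]); ey=np.array([-np.sin(e),np.cos(e)])
P=lambda c,a,b,z:((proj("side",[*(np.array(c)+a*ex+b*ey),z])[0]+.5-[230,128])*12).round(0)
t=(.5562,-.2038); print("pad back centre tip",P(t,0,.029,.058),"at back edges",P(t,.011,.029,.058),P(t,-.011,.029,.058))
for c in ((.554,-.204),(.557,-.204)): print(c,"lip near corners",P(c,.029,.029,.027),P(c,-.029,.029,.027),"near bottom",P(c,.029,.029,.019),P(c,-.029,.029,.019))
print("cube near",P(t,.021,.021,.038),P(t,-.021,.021,.038),P(t,.021,.021,.084),P(t,-.021,.021,.084))
E
```

```text
pad back centre tip [344. 275.] at back edges [301. 271.] [387. 279.]
(0.554, -0.204) lip near corners [243. 374.] [467. 396.] near bottom [244. 401.] [467. 424.]
(0.557, -0.204) lip near corners [232. 373.] [455. 395.] near bottom [233. 401.] [455. 423.]
cube near [272. 324.] [434. 339.] [268. 158.] [433. 173.]
```

Emit:
{"op": "arm_command", "data": {
  "delta_pos": [
    [0.25, 0, -0.04],
    [0.2, 0, 0],
    [0, 0, 0],
    [0, 0, 0]
  ],
  "rotation": [
    [0, 0, 0],
    [0, 0, 0],
    [0, 0, 0],
    [0, 0, 0]
  ]
}}

```text
clock: 19.0
position: [0.5581, -0.2041, 0.0581]
tool_rot: [-2.71, 1.568, 0.32]
force: [0.3, 0.6, -0.7]
grip_width: 0.0415
```

```bash
python3 - <<'E'
from h import *
rows([.557,-.204,.053],np.radians(83.5))
E
```

```text
[0.171, 0.0, 0.037] [0.026, -0.028, 0.013]
n 1 pos [ 0.5581 -0.2041  0.0581] jaw yaw -96.3 q [ 0.37  0.73 -0.17  1.8   0.19  0.62 -1.59] f [ 0.3  0.6 -0.7] t 19.0 w 0.0415
```

Emit:
{"op": "arm_command", "data": {
  "delta_pos": [
    [0.13, 0, 0.03],
    [0, 0, 0],
    [0, 0, 0]
  ],
  "rotation": [
    [0.02, -0.03, 0.01],
    [0, 0, 0],
    [0, 0, 0]
  ]
}}

```text
clock: 19.3
position: [0.5572, -0.2041, 0.0541]
tool_rot: [-0.82, 1.571, 2.209]
force: [-0.3, -0.6, -0.5]
grip_width: 0.0413
```

Emit:
{"op": "arm_command", "data": {
  "delta_pos": [
    [0.07, 0, 0],
    [0.05, 0, 0]
  ],
  "rotation": [
    [0, 0, 0],
    [0, 0, 0]
  ]
}}

```text
clock: 19.5
position: [0.559, -0.2044, 0.0524]
tool_rot: [3.033, 1.567, -0.222]
force: [-2.3, 2.0, 37.0]
grip_width: 0.0414
```

Emit:
{"op": "arm_command", "data": {
  "delta_pos": [
    [-0.02, 0, 0],
    [0, 0, 0]
  ],
  "rotation": [
    [0, 0, 0],
    [0, 0, 0]
  ]
}}

```text
clock: 19.7
position: [0.5598, -0.2045, 0.0538]
tool_rot: [3.024, 1.565, -0.23]
force: [0.3, 0.2, -0.9]
grip_width: 0.0415
```

Emit:
{"op": "arm_command", "data": {
  "delta_pos": [
    [0, 0, 0],
    [0, 0, 0],
    [0, 0, 0],
    [0, 0, 0],
    [0, 0, 0]
  ],
  "rotation": [
    [0, 0, 0],
    [0, 0, 0],
    [0, 0, 0],
    [0, 0, 0],
    [0, 0, 0]
  ],
  "gripper": -0.4
}}

```text
clock: 20.2
position: [0.5594, -0.2045, 0.0532]
tool_rot: [3.034, 1.566, -0.221]
force: [0.3, 0.0, 0.1]
grip_width: 0.0596
```

Emit:
{"op": "arm_command", "data": {
  "delta_pos": [
    [-0.3, 0, 0],
    [-0.6, 0, 0],
    [-0.9, 0, 0],
    [-0.9, 0, 0],
    [-0.4, 0, 0],
    [0, 0, 0],
    [0, 0, 0]
  ],
  "rotation": [
    [0, 0, 0],
    [0, 0, 0],
    [0, 0, 0],
    [0, 0, 0],
    [0, 0, 0],
    [0, 0, 0],
    [0, 0, 0]
  ]
}}

```text
clock: 20.9
position: [0.5585, -0.2042, 0.1511]
tool_rot: [3.046, 1.566, -0.209]
force: [-0.3, -0.9, -0.2]
grip_width: 0.0597
```

```bash
python3 - <<'E'
from h import *
rows([.46,-.194,.155],np.radians(83.5))
rows([.46,-.194,.055],np.radians(83.5))
im=optics.grab_frame("side")[:,:,::-1]; cv2.imwrite("pics/s9.png",cv2.resize(im[108:188,200:310],(800,582),interpolation=cv2.INTER_CUBIC))
E
```

```text
[-0.036, 0.008, 0.825] [0.001, -0.01, -0.001]
[-0.035, 0.008, 0.825] [0.001, -0.01, -0.001]
[-0.034, 0.008, 0.825] [0.001, -0.01, -0.001]
[-0.033, 0.008, 0.825] [0.001, -0.01, -0.001]
n 4 pos [ 0.5585 -0.2042  0.1511] jaw yaw -96.5 q [ 0.39  0.59 -0.19  1.76  0.15  0.8  -1.56] f [-0.3 -0.9 -0.2] t 20.9 w 0.0597
[0.797, 0.008, 0.828] [0.001, -0.01, -0.001]
[0.798, 0.008, 0.827] [0.001, -0.01, -0.001]
[0.799, 0.008, 0.826] [0.001, -0.01, -0.001]
[0.8, 0.008, 0.826] [0.001, -0.01, -0.001]
n 4 pos [ 0.5585 -0.2042  0.1511] jaw yaw -96.5 q [ 0.39  0.59 -0.19  1.76  0.15  0.8  -1.56] f [-0.3 -0.9 -0.2] t 20.9 w 0.0597
```

View pics/s9.png

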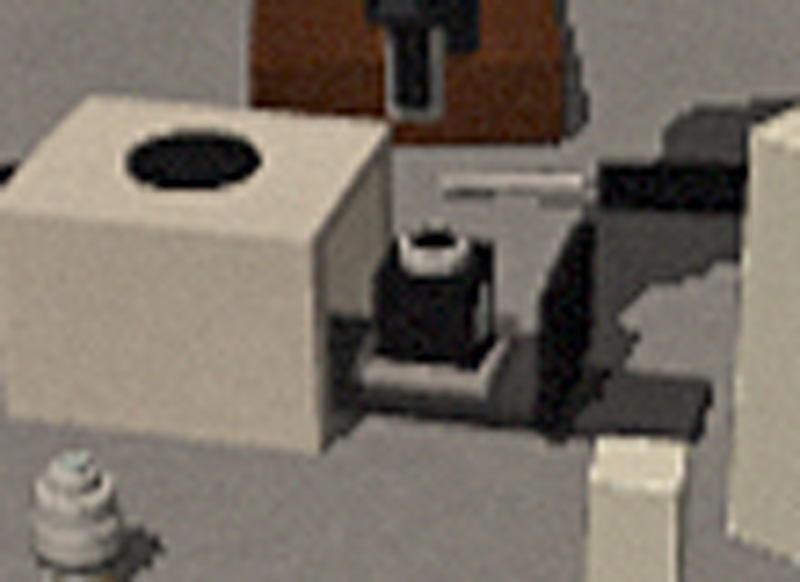

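The cube sits upright in the pocket at (435,300). Next I back out and go down in front of the plate with the fingers shut.

Emit:
{"op": "arm_command", "data": {
  "delta_pos": [
    [0, 0, 0.6],
    [0, 0, 0.8],
    [0, 0, 0.8],
    [0, 0, 0.6],
    [0, 0, 0.3],
    [0, 0, 0],
    [0, 0, 0]
  ],
  "rotation": [
    [0, 0, 0],
    [0, 0, 0],
    [0, 0, 0],
    [0, 0, 0],
    [0, 0, 0],
    [0, 0, 0],
    [0, 0, 0]
  ],
  "gripper": 1
}}

```text
clock: 21.65
position: [0.4609, -0.192, 0.1439]
tool_rot: [-0.45, 1.565, 2.58]
force: [-0.8, 0.6, -0.1]
grip_width: -0.0004
```

```bash
python3 - <<'E'
from h import *
rows([.459,-.197,.055],np.radians(83.5))
E
```

```text
[0.741, 0.045, 0.008] [0.003, 0.012, 0.006]
[0.741, 0.044, 0.009] [0.003, 0.012, 0.006]
[0.741, 0.044, 0.01] [0.003, 0.012, 0.006]
[0.741, 0.044, 0.01] [0.003, 0.012, 0.006]
n 4 pos [ 0.4609 -0.192   0.1439] jaw yaw -96.4 q [ 0.43  0.48 -0.2   2.01  0.15  0.68 -1.55] f [-0.8  0.6 -0.1] t 21.65 w -0.0004
```

Emit:
{"op": "arm_command", "data": {
  "delta_pos": [
    [0.4, 0.1, 0.03],
    [0.7, 0.05, 0.03],
    [0.8, 0, 0],
    [0.6, 0, 0],
    [0.2, 0, 0],
    [0, 0, 0],
    [0, 0, 0]
  ],
  "rotation": [
    [0, 0.02, 0.01],
    [0, 0.02, 0.01],
    [0, 0, 0],
    [0, 0, 0],
    [0, 0, 0],
    [0, 0, 0],
    [0, 0, 0]
  ]
}}

```text
clock: 22.35
position: [0.465, -0.1964, 0.0597]
tool_rot: [-2.999, 1.567, 0.032]
force: [-0.6, 1.0, 0.2]
grip_width: 0.0001
```

```bash
python3 - <<'E'
from h import *
rows([.568,-.209,.055],np.radians(83.5),8)
E
```

```text
[0.021, 0.005, -0.432] [0.004, -0.004, 0.001]
[0.021, 0.005, -0.432] [0.004, -0.004, 0.001]
[0.021, 0.005, -0.432] [0.004, -0.004, 0.001]
[0.021, 0.004, -0.432] [0.004, -0.004, 0.001]
[0.02, 0.004, -0.432] [0.004, -0.004, 0.001]
[0.02, 0.004, -0.432] [0.004, -0.004, 0.001]
[0.02, 0.004, -0.432] [0.004, -0.004, 0.001]
[0.02, 0.004, -0.432] [0.004, -0.004, 0.001]
n 8 pos [ 0.465  -0.1964  0.0597] jaw yaw -96.3 q [ 0.4   0.63 -0.16  2.04  0.2   0.48 -1.59] f [-0.6  1.   0.2] t 22.35 w 0.0001
```

Emit:
{"op": "arm_command", "data": {
  "delta_pos": [
    [0.02, 0, -0.3],
    [0.02, 0, -0.3],
    [0.02, 0, -0.3],
    [0.02, 0, -0.35],
    [0.02, 0, -0.35],
    [0.02, 0, -0.35],
    [0.02, 0, -0.35],
    [0, 0, -0.3],
    [0, 0, -0.2]
  ],
  "rotation": [
    [0, 0, 0],
    [0, 0, 0],
    [0, 0, 0],
    [0, 0, 0],
    [0, 0, 0],
    [0, 0, 0],
    [0, 0, 0],
    [0, 0, 0],
    [0, 0, 0]
  ]
}}

```text
clock: 23.25
position: [0.5564, -0.2075, 0.0579]
tool_rot: [2.999, 1.566, -0.254]
force: [-3.0, 0.1, 2.2]
grip_width: 0.0003
```

```bash
python3 - <<'E'
from h import *
rows([.578,-.210,.055],np.radians(83.5))
E
```

```text
[0.1, 0.003, -0.726] [0.022, -0.049, -0.007]
n 1 pos [ 0.5564 -0.2075  0.0579] jaw yaw -96.4 q [ 0.37  0.72 -0.16  1.81  0.19  0.62 -1.59] f [-3.   0.1  2.2] t 23.25 w 0.0003
```

Force −3 N in x: the slider is moving. I continue in small steps to the stop.

Emit:
{"op": "arm_command", "data": {
  "delta_pos": [
    [0.02, 0, -0.2],
    [0.02, 0, -0.2],
    [0, 0, -0.15],
    [0, 0, -0.1]
  ],
  "rotation": [
    [0, -0.04, 0],
    [0, 0, 0],
    [0, 0, 0],
    [0, 0, 0]
  ]
}}

```text
clock: 23.65
position: [0.5732, -0.2095, 0.0557]
tool_rot: [0.071, 1.562, 3.1]
force: [-32.6, 4.6, 22.1]
grip_width: -0.0004
```

Emit:
{"op": "arm_command", "data": {
  "delta_pos": [
    [0, 0, -0.12],
    [0, 0, -0.1]
  ],
  "rotation": [
    [0, 0, 0],
    [0, 0, 0]
  ]
}}

```text
clock: 23.85
position: [0.5729, -0.2099, 0.0546]
tool_rot: [0.026, 1.546, 3.055]
force: [-20.3, 2.7, 13.2]
grip_width: 0.0002
```

Emit:
{"op": "arm_command", "data": {
  "delta_pos": [
    [0, 0, 0.3],
    [0, 0, 0.7],
    [0, 0, 0.8],
    [0, 0, 0.7],
    [0, 0, 0.3],
    [0, 0, 0],
    [0, 0, 0]
  ],
  "rotation": [
    [0, 0.1, 0],
    [0, 0.1, 0],
    [0, 0, 0],
    [0, 0, 0],
    [0, 0, 0],
    [0, 0, 0],
    [0, 0, 0]
  ]
}}

```text
clock: 24.55
position: [0.4903, -0.1995, 0.0556]
tool_rot: [-2.937, 1.57, 0.093]
force: [0.5, 0.9, 0.5]
grip_width: 0.0002
```

Emit:
{"op": "arm_command", "data": {
  "delta_pos": [
    [-0.5, 0, 0],
    [-0.9, 0, 0],
    [-0.9, 0, 0],
    [-0.9, 0, 0],
    [-0.9, 0, 0],
    [-0.9, 0, 0],
    [-0.5, 0, 0],
    [0, 0, 0],
    [0, 0, 0]
  ],
  "rotation": [
    [0, 0, 0],
    [0, 0, 0],
    [0, 0, 0],
    [0, 0, 0],
    [0, 0, 0],
    [0, 0, 0],
    [0, 0, 0],
    [0, 0, 0],
    [0, 0, 0]
  ]
}}

```text
clock: 25.45
position: [0.4997, -0.1989, 0.228]
tool_rot: [-2.866, 1.562, 0.167]
force: [-1.4, 0.5, -0.8]
grip_width: -0.0003
```

```bash
python3 - <<'E'
from h import *
rows([.4,-.19,.3],np.radians(83.5))
im=optics.grab_frame("side")[:,:,::-1].copy(); s0=cv2.imread("side0raw.png")
cv2.imwrite("sfin.png",im)
# unchanged-ness of bystanders, block verticality (bright column), plate edge
d=np.abs(im.astype(int)-s0).max(2)
for n,X,r in (("objective",(.67,-.045,.026),12),("wellplate",pix("side",255/1.5625,515/1.5625,.01),35),("dish",pix("side",450/1.5625,495/1.5625,.007),14),("3cubes",(.5575,.119,.04),18),("bigblock",(.402,-.107,.09),15)):
    u,v=proj("side",X)[0].astype(int); print(n,u,v,"median/95% diff",np.percentile(d[v-r:v+r,u-r:u+r],[50,95]))
# dark plate: where does it stand along the row of the slider?
for z in (.05,.06):
    for x in np.arange(.48,.60,.008):
        u,v=proj("side",(x,-.20-(x-.5)*.11+.039,z))[0]; print(round(x,3),im[int(round(v)),int(round(u))].tolist(),end=' ')
    print()
for z in (.005,.03,.06,.09,.115):
    u,v=proj("side",(.465,.065,z))[0]; r=im[int(round(v)),int(u)-16:int(u)+17].min(1); w=np.where(r>130)[0]; print("block z",z,"centre col",w.mean()+int(u)-16,"pred",u,len(w))
E
```

```text
[-0.607, 0.015, 0.829] [0.013, -0.019, 0.006]
[-0.605, 0.016, 0.83] [0.013, -0.019, 0.006]
[-0.603, 0.018, 0.831] [0.013, -0.019, 0.006]
[-0.602, 0.019, 0.833] [0.013, -0.019, 0.006]
n 4 pos [ 0.4997 -0.1989  0.228 ] jaw yaw -96.2 q [ 0.44  0.41 -0.22  1.85  0.11  0.89 -1.51] f [-1.4  0.5 -0.8] t 25.45 w -0.0003
objective 213 180 median/95% diff [4. 9.]
wellplate 163 329 median/95% diff [ 5. 10.]
dish 288 316 median/95% diff [4. 9.]
3cubes 244 214 median/95% diff [ 5.   24.25]
bigblock 312 153 median/95% diff [ 5.   39.15]
0.48 [114, 124, 128] 0.488 [115, 123, 128] 0.496 [124, 132, 138] 0.504 [118, 126, 133] 0.512 [110, 119, 127] 0.52 [115, 127, 131] 0.528 [120, 129, 136] 0.536 [120, 125, 134] 0.544 [114, 121, 127] 0.552 [49, 47, 51] 0.56 [61, 63, 66] 0.568 [61, 65, 66] 0.576 [8, 0, 0] 0.584 [6, 8, 3] 0.592 [8, 15, 15] 
0.48 [114, 122, 129] 0.488 [109, 119, 125] 0.496 [121, 124, 130] 0.504 [119, 124, 132] 0.512 [112, 119, 126] 0.52 [113, 124, 126] 0.528 [116, 125, 133] 0.536 [112, 118, 126] 0.544 [110, 123, 128] 0.552 [52, 60, 63] 0.56 [56, 59, 63] 0.568 [26, 29, 31] 0.576 [0, 0, 0] 0.584 [0, 7, 6] 0.592 [2, 2, 6] 
block z 0.005 centre col 287.5 pred 284.92054733940864 6
block z 0.03 centre col 285.5 pred 285.18704020079065 12
block z 0.06 centre col 286.0 pred 285.5179527419984 11
block z 0.09 centre col 286.5 pred 285.8616620478121 12
block z 0.115 centre col 289.4 pred 286.15840607741967 15
```

```bash
python3 - <<'E'
from h import *
im=optics.grab_frame("top")[:,:,::-1].copy(); s0=cv2.imread("top0raw.png")
def shift(a,b,x0,y0,x1,y1):
    f=lambda i:cv2.cvtColor(i[y0:y1,x0:x1],cv2.COLOR_BGR2GRAY).astype(np.float64)
    return cv2.phaseCorrelate(f(a),f(b))
print("3 cubes px shift",shift(s0,im,216,172,268,194))
a=cv2.imread("sfin.png"); b=cv2.imread("side0raw.png")
print("side cubes",shift(b,a,232,192,262,222)); print("objective",shift(s0,im,300,125,324,150),"dish",shift(s0,im,115,215,155,250),"well",shift(s0,im,95,112,145,178))
bot.job_done()
E
```

```text
3 cubes px shift ((0.20849218020661908, -0.07726294866282757), 1.0457713350634839)
side cubes ((0.12756462398324864, 0.08097945653600114), 0.9718079262823153)
objective ((-0.008875524040384164, 0.7041015400641193), 0.9647702411907668) dish ((-0.08812496653698432, 0.07666623934159134), 1.0985002262692034) well ((-0.04158308967431523, 0.047410802786941986), 0.9817912465109591)
the job is handed in; nothing more can be done
```

I finished the job and handed it in at about 25.5 s of robot time. With the small white block I pushed the barrel cube about 74 mm out of the row. I stood the block back on open bench near (0.465, 0.05), about 9 cm from where it started. I then lowered the cube into the pocket and pushed the slider to its stop.

**Last checks**
- **Cube in pocket:** the last picture I viewed showed it seated upright, before the slider was closed. Inside the housing I could not see it again. When I set it down, the wrist force peaked at about 37 N.
- **Slider home:** it stopped moving under about 33 N of push, far above its 2 N of friction. The front plate stood where home should put it, within the few mm I can measure.
- **Block:** it reads upright in the side image.
- **Other objects:** the three cubes, the dish and the well plate shifted 0.2 px or less. The objective read 0.7 px (about 1.5 mm) in the top view, but its side view was unchanged, and the arm never came near it. I take that reading as shadow or noise but did not confirm it.
- **Disagreement:** the side and top cameras differed by about 3–5 mm on the pocket's x position. I aimed between them and the cube went in freely.

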